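Put away the full seasoning pots and seal the pan

TASK

Closing time at the barbecue table: the closed steel seasoning pots look alike, so lift each one to feel how much is left in it, and stand those over about 260 g upright inside the deep steel pan, the lighter ones upright in the low grey tray. Once all are sorted, put the pan's lid on (even if no pot went in) and press it down firmly until its seal pads give way and it sits level, fully home on the rim all round. Leave the cup and the sauce bottle standing where they are.

Things in the scene. Friction and masses are not known exactly. Their poses are not given: they have to be found in the camera images.
- pot_a: closed stainless-steel seasoning pot, 64 mm across, 50 mm high, with a round black knob 22 mm across and 28 mm tall on top (78 mm in all); its cover does not come off. Weighs from 155 g (empty) to 415 g (full). Origin: centre of its underside; z up. All look the same; 4 to 6 of them are there.
- pot_b: closed stainless-steel seasoning pot, 64 mm across, 50 mm high, with a round black knob 22 mm across and 28 mm tall on top (78 mm in all); its cover does not come off. Weighs from 155 g (empty) to 415 g (full). Origin: centre of its underside; z up. All look the same; 4 to 6 of them are there.
- pot_c: closed stainless-steel seasoning pot, 64 mm across, 50 mm high, with a round black knob 22 mm across and 28 mm tall on top (78 mm in all); its cover does not come off. Weighs from 155 g (empty) to 415 g (full). Origin: centre of its underside; z up. All look the same; 4 to 6 of them are there.
- pot_d: closed stainless-steel seasoning pot, 64 mm across, 50 mm high, with a round black knob 22 mm across and 28 mm tall on top (78 mm in all); its cover does not come off. Weighs from 155 g (empty) to 415 g (full). Origin: centre of its underside; z up. All look the same; 4 to 6 of them are there.
- pot_e: closed stainless-steel seasoning pot, 64 mm across, 50 mm high, with a round black knob 22 mm across and 28 mm tall on top (78 mm in all); its cover does not come off. Weighs from 155 g (empty) to 415 g (full). Origin: centre of its underside; z up. All look the same; 4 to 6 of them are there.
- pot_f: closed stainless-steel seasoning pot, 64 mm across, 50 mm high, with a round black knob 22 mm across and 28 mm tall on top (78 mm in all); its cover does not come off. Weighs from 155 g (empty) to 415 g (full). Origin: centre of its underside; z up. All look the same; 4 to 6 of them are there.
- pan: deep open steel pan fixed to the table, outside 325 (x) by 176 (y) by 105 mm high, walls and floor 10 mm (inside 305 by 156, 95 deep); six pots fit, two by three. On the rim's corners four black rubber seal pads stand 8 mm proud; together they yield to about 12 N, sink level with the rim and stay there. Origin: centre of its underside, z up.
- lid: the pan's loose steel lid, 325 (x) by 176 (y) by 4 mm, about 400 g; below the plate a 12 mm deep rubber lip with 4 mm play in the pan's mouth. On top a black grip bar 90 mm long (x), 22 thick (y), 36 tall. Origin: centre, at the lip's lowest edge (plate underside 12 mm, bar top 52 mm above); z up. Loose on the raised pads its origin is 101 mm above the pan's; pressed home, 93 mm.
- tray: low grey plastic tray fixed to the table, outside 160 (x) by 300 (y) by 28 mm high, walls and floor 5 mm; for the light pots, room for six, two by three. Origin: centre of its underside.
- cup: white ceramic cup, 68 mm across, 70 mm high, among the pots; not to be disturbed. Origin: centre of its underside.
- sauce_bottle: amber sauce bottle, 52 mm across, 125 mm high; bystander. Origin: centre of its underside.
There are look-alikes about, which are no part of the job. What is shaped like the pot_b but brown or orange is not meant.

How it is judged:
By the outcome, as a careful person would: the job done as asked, in the order asked, and still so for the second after the job is handed in, with the robot touching nothing.
Of pot_a, pot_b, pot_c, pot_d, pot_e, pot_f only 4 to 6 are there at a start; the rules pass over those that are not, and their reading is None.
At some moment in a run one of pot_a, pot_b, pot_c, pot_d, pot_e, pot_f, lid may be knocked a few centimetres aside while the robot is not near it.
It also fails if it takes over 210 s, if anything falls off the work surface, if the arm or the gripper's body presses on something with over 40 N, if the wrist force passes 120 N, or if a joint passes its speed limit or range.

ROBOT

A 7-joint arm with a two-finger parallel gripper is mounted at the origin on the work surface. World frame = base frame: x ahead of the robot, y to its left, z up, the work surface at z = 0. Lengths are in m, angles in rad, forces in N, time in s.
With the tool pointing down it reaches from about 0.4 to 0.925 m from the base axis. Payload 5.6 kg.
Tool frame: the origin (TCP) lies at the very end of the fingers, on their centre line; the grasp point (between the pads) lies grip_depth behind it (grip_depth is the distance from the TCP to the grasp point, in m); z points along the fingers, y is the direction in which the jaws open and shut (so a half turn about z gives the same grasp; the last joint's range is limited). The gripper opens to 85 mm and grips with 20 to 120 N. Pads are 22 mm wide; open, the fingers measure 114 mm over their backs; the gripper's body (76 mm by 85 mm) begins 54 mm behind the grasp point. The pads swing forward as they close: fully open they stand 13 mm farther back than shut.
Start: joints at [-1.259, 0.468, -0.012, 1.603, 0.006, 1.071, -0.056], TCP at [0.226, 0.61, 0.231] pointing down, gripper open.
Joint ranges: [-2.53, 2.53], [-0.31, 2.02], [-1.57, 1.55], [0.28, 2.44], [-1.29, 4.43], [0.15, 1.84], [-2.92, 2.92]. Speed limits (rad/s): [2.57, 2.57, 3.14, 3.14, 3.14, 3.14, 3.14].

INTERFACE

Orientations are given as [roll, pitch, yaw] about the fixed x, y, z axes, in that order (R = Rz(yaw) Ry(pitch) Rx(roll)).
In Python, from station import get_obs, camera, camera_info, finish_job, grip_depth gives the robot as it stands.
- The arm moves only by the tool play_rows, never from a script. Its argument "steps" is a list of rows, each an object with "gripper": the opening, from 0 (shut) to 1 (fully open); "slide": the shift along the world's x, y, z as a fraction of full scale, a list of three; "yaw": the turn about the world's z as a fraction of full scale. A call has 1 to 5 rows; each row is the pose to reach, as a shift and turn from the pose measured when the call began; what a row does not reach only later rows make up. Full scale, the value 1, is 100 mm for a shift and 60 degrees for a turn. A row lasts 1/12 s, in which the tool goes at most 41.7 mm and 7.16 degrees, less where a joint would pass 70% of its speed; a pose out of reach is approached as far as the arm can. A call with a number of a shift or a turn outside -1 to 1 is refused whole. A call with a gripper value outside its range is refused whole. The fingers move at their own pace and stop on an object; the grip force is fixed at half the most. Time passes only in rows, so rows that repeat a pose let the fingers close. It gives the time, the measured TCP pose, the force and the opening at its end, in the units of the state.
- get_obs(): the state, without advancing time (a new reading comes with each control period).
- camera(name): name is "side" or "top"; returns the picture (384x512x3 uint8, red, green, blue); there is no depth.
- camera_info(name): a dict with "vertical_fov" (degrees; the focal length in pixels is half the picture's height over the tangent of half this angle, whatever the lens; pixels are square), "cx", "cy" (the principal point, pixels), "T" (4x4, takes a point from camera to world coordinates). Camera axes: x right, y down, z forward; pixel columns grow to the right and rows downward; lengths in m; the calibration is good to about 2 mm. A picture is of the moment at which its call begins. camera_info takes no time and is no camera call.
- finish_job(): hands the job in, once; it reports no verdict.
The state is a dict: "t": time; "joint_pos": joint angles; "qvel": joint speeds; "joint_torque": joint torques, N m; "tool_pos": TCP position; "tool_rot": TCP orientation; "contact_force": force on the tool from outside, world axes, zero at the start; "wrist_torque": the same for the moment, N m; "gripper_width": finger opening in m.
Only numpy, scipy, OpenCV 4.12 (cv2) and the standard library are available. Lean on these libraries where they do the work, as an engineer would, in place of code of your own. Each camera call takes 0.05 s, during which the arm holds its last target.

## Working session

There is one attempt and no reset: what is moved stays moved. The work goes in short steps, Python scripts to look and compute and a tool call to move; the robot and the scene stay as the last step left them, time stands still between calls to the robot, and variables do not carry over. Pictures are saved under pics/ and viewed, and the job is handed in when it is done.

Besides the shell and the picture viewer there is one more tool, called after "Emit:" as name(argument=value, ...) on one line, values as JSON. play_rows: Moves the arm, as the interface text tells. Its arguments: {"type":"object","properties":{"steps":{"type":"array"}},"required":["steps"]}

```bash
mkdir -p pics; ls; python3 - <<'E'
from station import *
import cv2,numpy as np
print(get_obs()); print(grip_depth if not callable(grip_depth) else grip_depth())
for n in("top","side"):
    print(n,camera_info(n)); cv2.imwrite(f"pics/{n}0.png",cv2.resize(camera(n)[:,:,::-1],None,fx=1.5,fy=1.5,interpolation=cv2.INTER_CUBIC))
E
```

```text
pics
{'t': 0.0, 'joint_pos': array([-1.25899319,  0.46840911, -0.01161264,  1.60367257,  0.0060413 ,
        1.07138491, -0.05633625]), 'qvel': array([-1.21553426e-04, -7.28513669e-04,  4.83771571e-04,  1.36659165e-03,
        1.35081006e-03, -2.44808358e-07, -8.55017834e-04]), 'joint_torque': array([ 5.78072741e-05, -5.32376754e+01,  2.13995279e-02, -2.51314688e+01,
        1.13444345e-02,  7.53526721e-03,  3.98421323e-07]), 'tool_pos': array([0.2256822 , 0.60894357, 0.23029736]), 'tool_rot': array([-3.13975945e+00,  1.58947633e-04,  2.78671827e+00]), 'contact_force': array([-0.24780787,  0.44531113,  0.3184116 ]), 'wrist_torque': array([-0.05328349,  0.00254632,  0.02155322]), 'gripper_width': 0.08535899903688118}
0.0187
top {'vertical_fov': 50.72271698780268, 'cx': 254.61141594432843, 'cy': 196.00480937327848, 'T': array([[ 0.01411457, -0.97546844,  0.21968638,  0.25092538],
       [-0.99989423, -0.01299894,  0.00652303,  0.07338517],
       [-0.00350732, -0.21975521, -0.97554874,  1.12492605],
       [ 0.        ,  0.        ,  0.        ,  1.        ]])}
side {'vertical_fov': 49.34913017784885, 'cx': 259.64129458254786, 'cy': 198.97651300568847, 'T': array([[ 0.69730939, -0.42346678,  0.57830398, -0.2793273 ],
       [-0.71659086, -0.39381587,  0.57567925, -0.68379559],
       [-0.01603575, -0.8158339 , -0.57806393,  0.81166967],
       [ 0.        ,  0.        ,  0.        ,  1.        ]])}
```

View pics/top0.png

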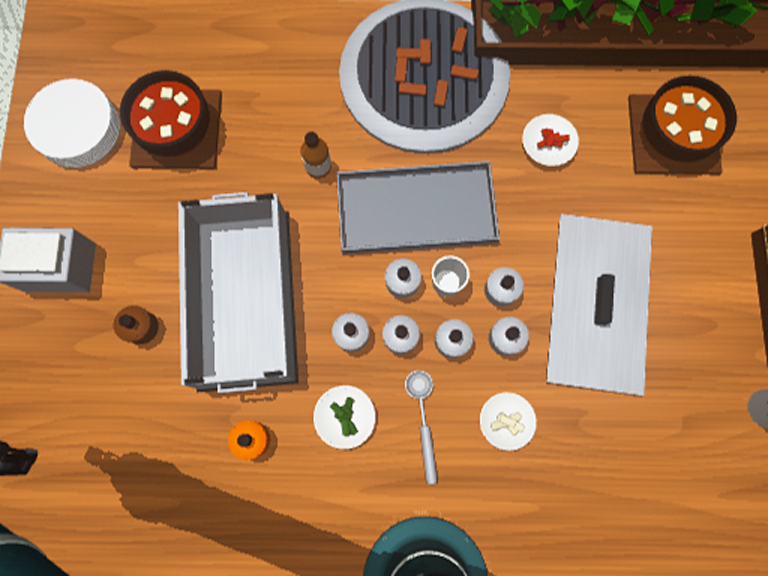

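View pics/side0.png

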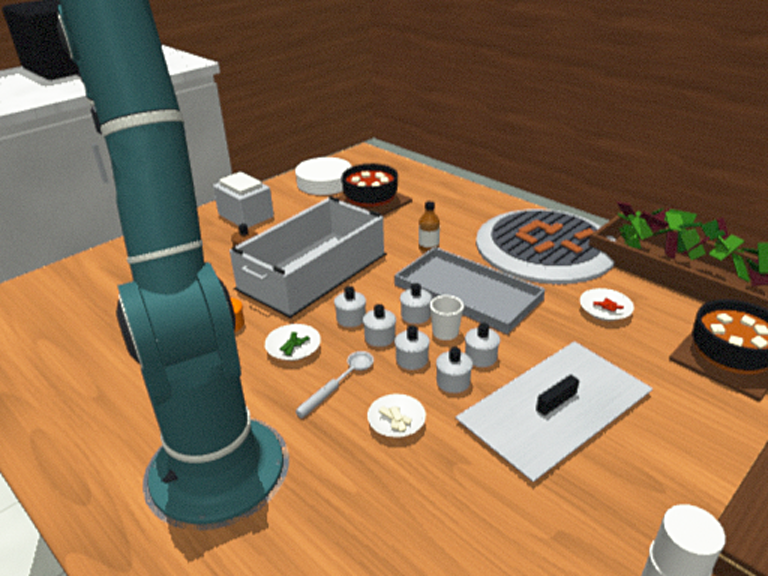

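The two views show six steel pots in two rows around the white cup. The pan is on the left, the tray is above the pots, and the lid lies flat on the right. There are brown and orange decoys on the left.

```bash
cat > h.py <<'E'
from station import *
import cv2,numpy as np
def p2w(n,u,v,z):
    i=camera_info(n);f=192/np.tan(np.radians(i["vertical_fov"])/2);T=i["T"]
    d=T[:3,:3]@np.array([(u-i["cx"])/f,(v-i["cy"])/f,1]);o=T[:3,3]
    return (o+d*(z-o[2])/d[2])
def w2p(n,p):
    i=camera_info(n);f=192/np.tan(np.radians(i["vertical_fov"])/2);T=i["T"]
    c=T[:3,:3].T@(np.array(p)-T[:3,3]);return i["cx"]+f*c[0]/c[2],i["cy"]+f*c[1]/c[2]
def crop(n,name,x0,y0,x1,y1,s,img=None):
    img=camera(n) if img is None else img
    cv2.imwrite(f"pics/{name}.png",cv2.resize(img[y0:y1,x0:x1,::-1],None,fx=s,fy=s,interpolation=cv2.INTER_CUBIC)); return img
def st():
    o=get_obs();print(round(o["t"],2),o["tool_pos"].round(4),o["tool_rot"].round(3),o["contact_force"].round(2),round(o["gripper_width"],4))
E
python3 - <<'E'
from h import *
a=crop("top","c1",215,160,360,250,5)
crop("top","c2",110,120,215,270,4,a)
crop("top","c3",355,130,445,270,4,a)
crop("top","c4",190,90,345,175,5,a)
E
```

```text
(no output)
```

View pics/c1.png

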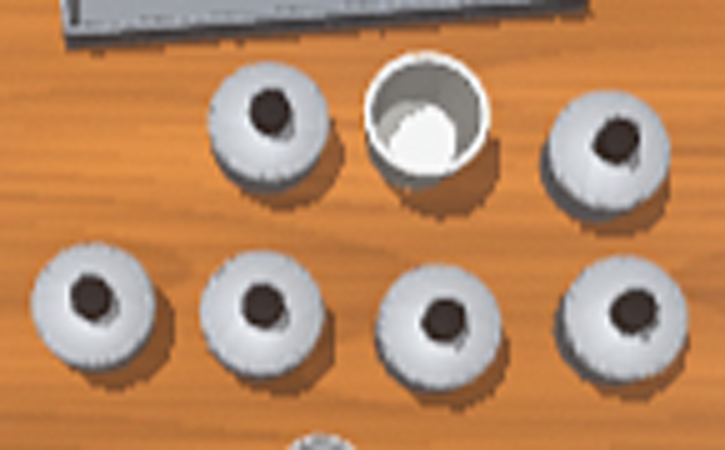

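View pics/c2.png

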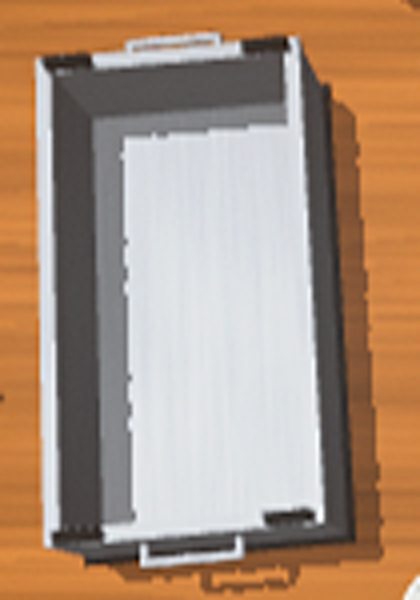

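View pics/c3.png

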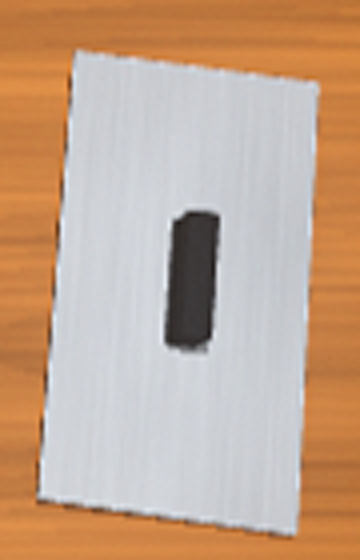

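View pics/c4.png

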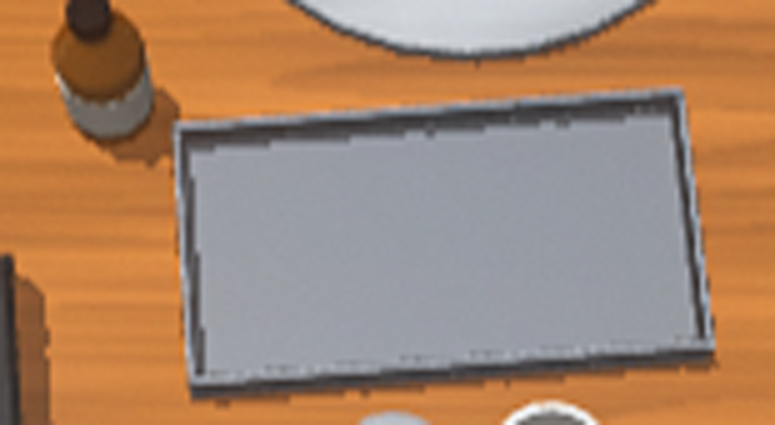

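```bash
python3 - <<'E'
from h import *
K=[(270,110),(617,139),(91,297),(263,304),(443,320),(633,310)]
B=[(268,123),(609,152),(93,306),(262,314),(439,327),(623,319)]
for k,b in zip(K,B): print(p2w("top",215+k[0]/5,160+k[1]/5,.078)[:2].round(4),p2w("top",215+b[0]/5,160+b[1]/5,.05)[:2].round(4))
print("cup",p2w("top",215+427/5,160+115/5,.07).round(4))
def quad(c,off,s,z):
    P=np.array([p2w("top",off[0]+u/s,off[1]+v/s,z)[:2] for u,v in c])
    print(P.round(4).tolist(),"c",P.mean(0).round(4),"sides",[np.linalg.norm(P[i]-P[i-1]).round(3) for i in range(4)],"ang",[np.degrees(np.arctan2(*(P[i]-P[j])[::-1])).round(1) for i,j in((0,3),(1,2),(0,1),(3,2))])
quad([(38,57),(297,37),(322,523),(46,548)],(110,120),4,.105)
quad([(77,50),(320,83),(297,535),(38,500)],(355,130),4,.016)
quad([(173,213),(218,211),(211,347),(165,343)],(355,130),4,.052)
quad([(175,124),(682,92),(714,345),(190,387)],(190,90),5,.028)
print(p2w("top",212,100,.12))
E
```

```text
[0.5255 0.0425] [0.5255 0.0427]
[ 0.512  -0.1421] [ 0.5116 -0.1433]
[0.4232 0.1355] [0.4229 0.136 ]
[0.4207 0.0455] [0.4198 0.0453]
[ 0.4136 -0.0484] [ 0.4141 -0.0495]
[ 0.4202 -0.1476] [ 0.4198 -0.148 ]
cup [ 0.526  -0.0421  0.07  ]
[[0.6452, 0.4442], [0.6616, 0.2715], [0.3378, 0.2389], [0.3199, 0.4107]] c [0.4911 0.3413] sides [np.float64(0.327), np.float64(0.173), np.float64(0.325), np.float64(0.173)] ang [np.float64(5.9), np.float64(5.8), np.float64(95.4), np.float64(96.0)]
[[0.6637, -0.2626], [0.6409, -0.4357], [0.3194, -0.3934], [0.3405, -0.2198]] c [ 0.4911 -0.3279] sides [np.float64(0.326), np.float64(0.175), np.float64(0.324), np.float64(0.175)] ang [np.float64(-7.5), np.float64(-7.5), np.float64(82.5), np.float64(83.1)]
[[0.5335, -0.3112], [0.5353, -0.342], [0.441, -0.3307], [0.4433, -0.3001]] c [ 0.4883 -0.321 ] sides [np.float64(0.091), np.float64(0.031), np.float64(0.095), np.float64(0.031)] ang [np.float64(-7.0), np.float64(-6.8), np.float64(93.4), np.float64(85.7)]
[[0.7388, 0.1702], [0.7626, -0.1249], [0.6083, -0.1392], [0.5797, 0.157]] c [0.6724 0.0158] sides [np.float64(0.16), np.float64(0.296), np.float64(0.155), np.float64(0.298)] ang [np.float64(4.8), np.float64(5.3), np.float64(94.6), np.float64(95.5)]
[0.74016814 0.19835312 0.12      ]
```

Emit:
play_rows(steps=[{"gripper": 0.45,"slide": [0.4,-1,-0.1],"yaw": 0.2},{"gripper": 0.45,"slide": [0.4,-1,-0.1],"yaw": 0.3},{"gripper": 0.45,"slide": [0.4,-1,-0.1],"yaw": 0.43},{"gripper": 0.45,"slide": [0.4,-1,-0.1],"yaw": 0.43}])

```text
t: 0.48
tool_pos: [0.2692, 0.5029, 0.2195]
tool_rot: [-3.135, 0.0, -3.047]
contact_force: [0.5, 0.3, -0.9]
gripper_width: 0.0396
```

Emit:
play_rows(steps=[{"gripper": 0.45,"slide": [0.4,-1,-0.1],"yaw": 0},{"gripper": 0.45,"slide": [0.4,-1,-0.1],"yaw": 0},{"gripper": 0.45,"slide": [0.4,-1,-0.1],"yaw": 0}])

```text
t: 0.73
tool_pos: [0.3099, 0.3999, 0.2089]
tool_rot: [-3.133, -0.0, -3.048]
contact_force: [0.3, -1.1, -0.3]
gripper_width: 0.0385
```

Emit:
play_rows(steps=[{"gripper": 0.45,"slide": [0.5,-1,-0.1],"yaw": 0},{"gripper": 0.45,"slide": [0.5,-1,-0.1],"yaw": 0},{"gripper": 0.45,"slide": [0.5,-1,-0.1],"yaw": 0}])

```text
t: 0.98
tool_pos: [0.3608, 0.2966, 0.1986]
tool_rot: [-3.132, -0.0, -3.05]
contact_force: [0.5, 0.6, -1.0]
gripper_width: 0.0385
```

Emit:
play_rows(steps=[{"gripper": 0.45,"slide": [0.5,-1,-0.1],"yaw": 0},{"gripper": 0.45,"slide": [0.5,-1,-0.1],"yaw": 0},{"gripper": 0.45,"slide": [0.5,-1,-0.1],"yaw": 0}])

```text
t: 1.23
tool_pos: [0.4116, 0.1934, 0.1884]
tool_rot: [-3.131, -0.0, -3.052]
contact_force: [0.7, 0.8, -0.4]
gripper_width: 0.0385
```

Emit:
play_rows(steps=[{"gripper": 0.45,"slide": [0.11,-0.575,-0.3],"yaw": 0},{"gripper": 0.45,"slide": [0.11,-0.575,-0.4],"yaw": 0},{"gripper": 0.45,"slide": [0.11,-0.575,-0.4],"yaw": 0},{"gripper": 0.45,"slide": [0.11,-0.575,-0.4],"yaw": 0}])

```text
t: 1.57
tool_pos: [0.422, 0.1343, 0.1475]
tool_rot: [-3.13, -0.003, -3.055]
contact_force: [0.6, 0.6, 0.9]
gripper_width: 0.0384
```

```bash
cat >> h.py <<'E'
def wz(n=12,cam="top"):
    F=[];
    for _ in range(n):
        img=camera(cam);o=get_obs();F.append(o["contact_force"])
    F=np.array(F);print("F",F.mean(0).round(3),"sd",F.std(0).round(3));st();return img
E
python3 - <<'E'
from h import *
wz(); crop("side","s1",130,130,330,280,4)
E
```

```text
F [-0.111  0.222 -0.112] sd [0.622 0.418 0.569]
2.17 [0.4226 0.1362 0.1485] [-3.131  0.    -3.051] [-1.08  0.49  0.72] 0.0383
```

View pics/s1.png

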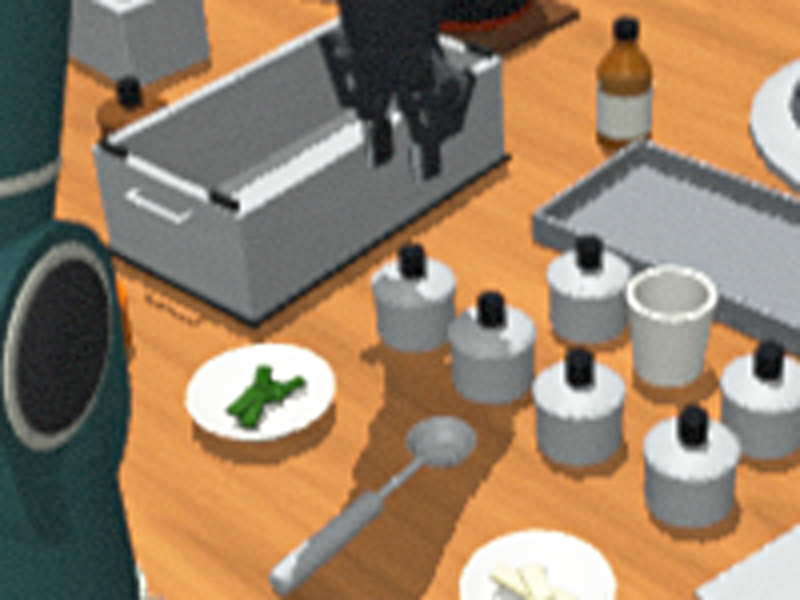

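The gripper hovers over the near-pan pot (side crop knob at about 412,262) with its fingers clear of everything. Next I'll go down to the knob.

```bash
cat >> h.py <<'E'
def wt(n=12):
    F=[];Q=[]
    for _ in range(n):
        img=camera("top");o=get_obs();F.append(o["contact_force"][2]);Q.append(o["joint_torque"])
    Q=np.array(Q);print("Fz %.3f sd %.3f"%(np.mean(F),np.std(F)),"tau",Q.mean(0).round(3)[[1,3]],Q.std(0).round(4)[[1,3]],"q",get_obs()["joint_pos"].round(4)[[1,3]]);st();return img
E
python3 - <<'E'
from h import *
wt(4)
E
```

```text
Fz 0.183 sd 0.180 tau [-33.829 -19.224] [0.0039 0.005 ] q [0.2408 2.167 ]
2.42 [0.4226 0.1359 0.1484] [-3.131 -0.    -3.052] [-0.26 -0.12  0.38] 0.0387
```

Emit:
play_rows(steps=[{"gripper": 0.45,"slide": [0.0,0,-0.4],"yaw": 0},{"gripper": 0.45,"slide": [0,0,-0.75],"yaw": 0},{"gripper": 0.45,"slide": [0,0,-0.92],"yaw": 0},{"gripper": 0.45,"slide": [0,0,-0.92],"yaw": 0}])

```text
t: 2.75
tool_pos: [0.42, 0.1348, 0.0533]
tool_rot: [-3.129, -0.007, -3.052]
contact_force: [0.1, -0.2, 0.0]
gripper_width: 0.0386
```

Emit:
play_rows(steps=[{"gripper": 0.0,"slide": [0,0,0],"yaw": 0},{"gripper": 0.0,"slide": [0,0,0],"yaw": 0},{"gripper": 0.0,"slide": [0,0,0],"yaw": 0}])

```text
t: 3.0
tool_pos: [0.4205, 0.135, 0.0542]
tool_rot: [-3.129, -0.006, -3.052]
contact_force: [-0.2, 1.0, -2.1]
gripper_width: 0.0202
```

```bash
python3 - <<'E'
from h import *
st()
crop("side","s2",130,130,330,280,4)
E
```

```text
3.0 [0.4205 0.135  0.0542] [-3.129 -0.006 -3.052] [-0.19  0.98 -2.08] 0.0202
```

View pics/s2.png

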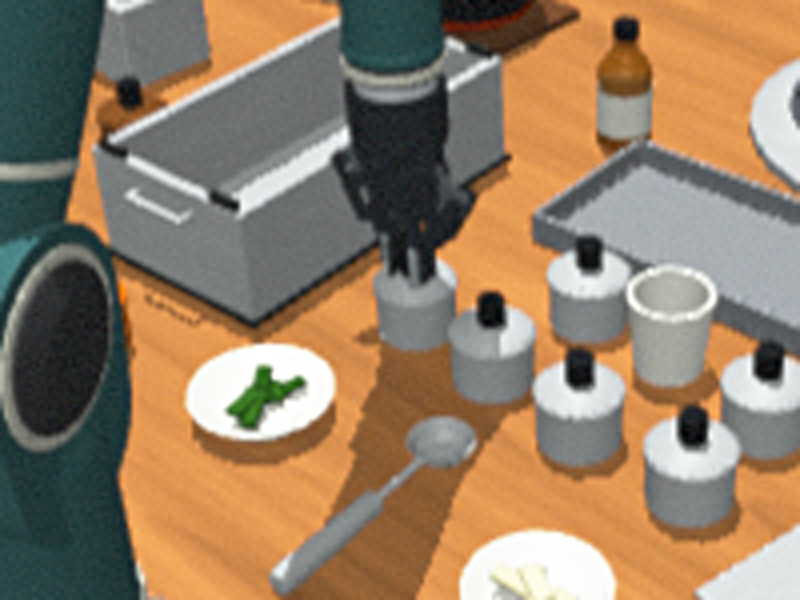

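The fingers are round the knob and the pot is still upright. Now I'll lift it and weigh it.

Emit:
play_rows(steps=[{"gripper": 0.0,"slide": [0.01,0.0,0.3],"yaw": 0},{"gripper": 0.0,"slide": [0.02,0.01,0.6],"yaw": 0},{"gripper": 0.0,"slide": [0.02,0.01,0.945],"yaw": 0},{"gripper": 0.0,"slide": [0.02,0.01,0.945],"yaw": 0},{"gripper": 0.0,"slide": [0.02,0.01,0.945],"yaw": 0}])

```text
t: 3.47
tool_pos: [0.424, 0.1366, 0.1511]
tool_rot: [-3.132, 0.0, -3.052]
contact_force: [-0.7, 0.1, -3.3]
gripper_width: 0.0202
```

```bash
python3 - <<'E'
from h import *
wt(3);wt(12)
E
```

```text
Fz -3.489 sd 0.076 tau [-36.655 -21.128] [0.2159 0.3096] q [0.2435 2.165 ]
3.62 [0.4215 0.1356 0.1479] [-3.129 -0.007 -3.052] [-0.15 -1.34 -3.59] 0.0194
Fz -3.510 sd 0.516 tau [-35.57  -20.284] [0.2468 0.076 ] q [0.2431 2.1633]
4.22 [0.4226 0.136  0.1487] [-3.129 -0.006 -3.052] [-0.6   0.11 -2.85] 0.0198
```

About 3.5 N, roughly 358 g, so this one is heavy and goes in the pan at slot (-,-).

Emit:
play_rows(steps=[{"gripper": 0.0,"slide": [0,0.1,0.4],"yaw": 0},{"gripper": 0.0,"slide": [-0.1,0.4,0.5],"yaw": 0},{"gripper": 0.0,"slide": [-0.15,0.8,0.5],"yaw": 0},{"gripper": 0.0,"slide": [-0.2,1,0.5],"yaw": 0},{"gripper": 0.0,"slide": [-0.2,1,0.5],"yaw": 0}])

```text
t: 4.63
tool_pos: [0.4011, 0.2415, 0.1992]
tool_rot: [-3.133, -0.005, -3.045]
contact_force: [0.4, -0.6, -3.4]
gripper_width: 0.02
```

Emit:
play_rows(steps=[{"gripper": 0.0,"slide": [-0.075,0.4,0],"yaw": 0},{"gripper": 0.0,"slide": [-0.075,0.575,0.0],"yaw": 0},{"gripper": 0.0,"slide": [-0.075,0.575,0],"yaw": 0},{"gripper": 0.0,"slide": [-0.075,0.575,0],"yaw": 0},{"gripper": 0.0,"slide": [-0.075,0.575,0],"yaw": 0}])

```text
t: 5.05
tool_pos: [0.3937, 0.2977, 0.1988]
tool_rot: [-3.131, -0.005, -3.045]
contact_force: [-0.5, 0.7, -2.6]
gripper_width: 0.0199
```

```bash
python3 - <<'E'
from h import *
st()
a=crop("side","s3",100,60,300,210,4)
crop("top","t3",80,90,280,240,4)
E
```

```text
5.05 [0.3937 0.2977 0.1988] [-3.131 -0.005 -3.045] [-0.48  0.75 -2.6 ] 0.0199
```

View pics/s3.png

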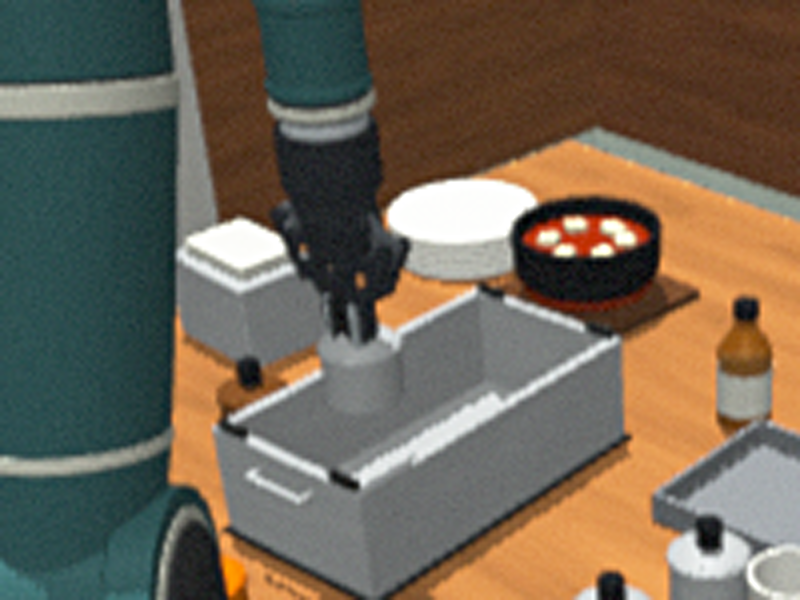

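View pics/t3.png

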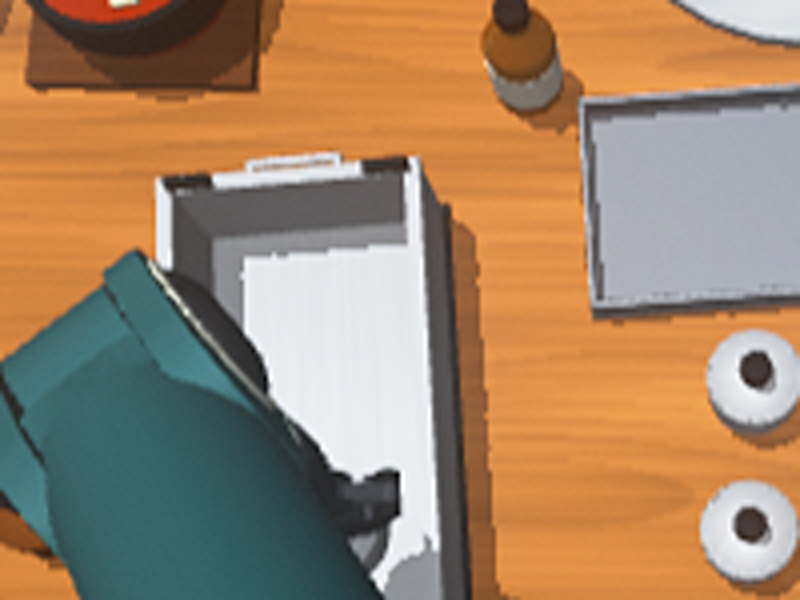

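The side view shows the pot hanging inside the pan mouth, clear of the near end wall. I'll lower it.

Emit:
play_rows(steps=[{"gripper": 0.0,"slide": [0.02,-0.03,-0.3],"yaw": 0},{"gripper": 0.0,"slide": [0.02,-0.03,-0.6],"yaw": 0},{"gripper": 0.0,"slide": [0.02,-0.03,-0.95],"yaw": 0},{"gripper": 0.0,"slide": [0.02,-0.03,-1],"yaw": 0},{"gripper": 0.0,"slide": [0.02,-0.03,-1],"yaw": 0}])

```text
t: 5.57
tool_pos: [0.3949, 0.2923, 0.0974]
tool_rot: [-3.128, -0.009, -3.048]
contact_force: [-1.0, 0.2, -2.8]
gripper_width: 0.0201
```

Emit:
play_rows(steps=[{"gripper": 0.0,"slide": [0,0,-0.2],"yaw": 0},{"gripper": 0.0,"slide": [0,0,-0.3],"yaw": 0},{"gripper": 0.0,"slide": [0,0,-0.33],"yaw": 0},{"gripper": 0.0,"slide": [0,0,-0.33],"yaw": 0}])

```text
t: 5.9
tool_pos: [0.3951, 0.2924, 0.0649]
tool_rot: [-3.128, -0.009, -3.048]
contact_force: [0.3, -0.0, -3.9]
gripper_width: 0.0203
```

Emit:
play_rows(steps=[{"gripper": 0.0,"slide": [0,0,-0.015],"yaw": 0},{"gripper": 0.45,"slide": [0,0,-0.005],"yaw": 0},{"gripper": 0.45,"slide": [0,0,-0.005],"yaw": 0},{"gripper": 0.45,"slide": [0,0,0.0],"yaw": 0}])

```text
t: 6.23
tool_pos: [0.3959, 0.293, 0.0659]
tool_rot: [-3.13, -0.007, -3.048]
contact_force: [0.5, 0.8, -0.1]
gripper_width: 0.0381
```

Emit:
play_rows(steps=[{"gripper": 0.45,"slide": [0,0,0.3],"yaw": 0},{"gripper": 0.45,"slide": [0,0,0.6],"yaw": 0},{"gripper": 0.45,"slide": [0,0,1],"yaw": 0},{"gripper": 0.45,"slide": [0,0,1],"yaw": 0}])

```text
t: 6.57
tool_pos: [0.3995, 0.296, 0.1731]
tool_rot: [-3.137, 0.003, -3.048]
contact_force: [0.0, 0.6, 0.2]
gripper_width: 0.0386
```

Emit:
play_rows(steps=[{"gripper": 0.45,"slide": [0,-0.5,0.2],"yaw": 0},{"gripper": 0.45,"slide": [0,-0.8,0.2],"yaw": 0},{"gripper": 0.45,"slide": [0,-1,0.2],"yaw": 0},{"gripper": 0.45,"slide": [0,-1,0.2],"yaw": 0}])

```text
t: 6.9
tool_pos: [0.4001, 0.1916, 0.1941]
tool_rot: [-3.137, 0.005, -3.055]
contact_force: [0.0, -1.4, -0.8]
gripper_width: 0.0386
```

```bash
python3 - <<'E'
from h import *
st()
a=crop("side","s4",100,60,400,285,2.6)
crop("top","t4",80,90,380,290,2.6)
E
```

```text
6.9 [0.4001 0.1916 0.1941] [-3.137  0.005 -3.055] [ 0.04 -1.36 -0.77] 0.0386
```

View pics/s4.png

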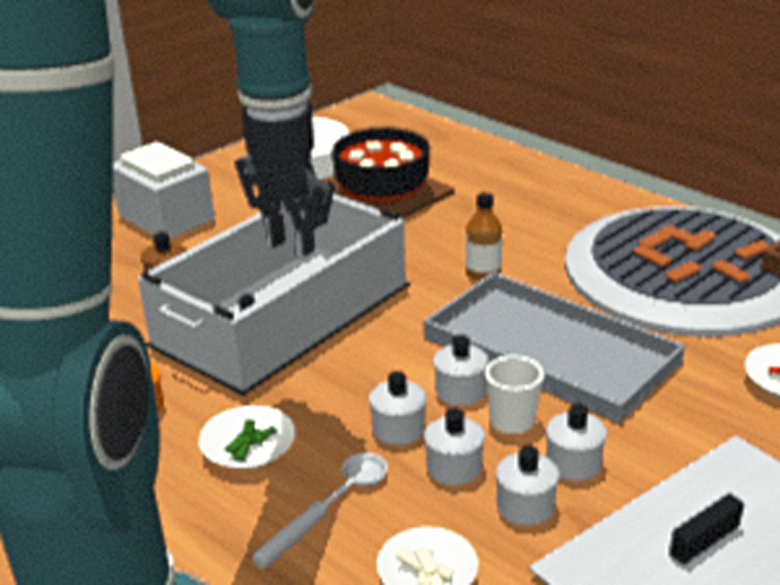

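View pics/t4.png

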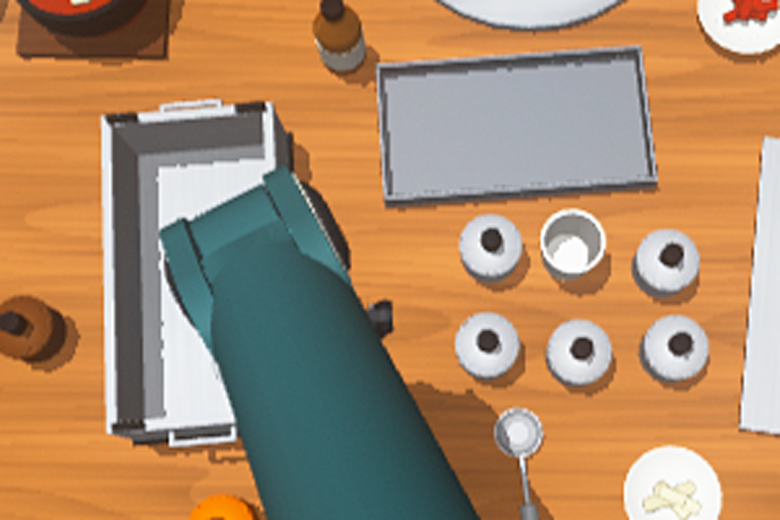

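The pot stands in the pan with its knob visible, and the remaining pots haven't moved. Next is the pot at (.420, .0455).

Emit:
play_rows(steps=[{"gripper": 0.45,"slide": [0.1,-0.4,-0.1],"yaw": 0},{"gripper": 0.45,"slide": [0.2,-0.8,-0.3],"yaw": 0},{"gripper": 0.45,"slide": [0.2,-1,-0.5],"yaw": 0},{"gripper": 0.45,"slide": [0.2,-1,-0.5],"yaw": 0}])

```text
t: 7.33
tool_pos: [0.4183, 0.0918, 0.1409]
tool_rot: [-3.135, -0.001, -3.055]
contact_force: [-1.3, -0.1, -0.3]
gripper_width: 0.0386
```

Emit:
play_rows(steps=[{"gripper": 0.45,"slide": [0,-0.4,0],"yaw": 0},{"gripper": 0.45,"slide": [0,-0.43,-0.1],"yaw": 0},{"gripper": 0.45,"slide": [0,-0.43,-0.4],"yaw": 0},{"gripper": 0.45,"slide": [0,-0.43,-0.4],"yaw": 0},{"gripper": 0.45,"slide": [0,-0.43,-0.4],"yaw": 0}])

```text
t: 7.75
tool_pos: [0.4175, 0.0501, 0.1002]
tool_rot: [-3.135, -0.004, -3.053]
contact_force: [-0.3, 1.2, 0.6]
gripper_width: 0.0381
```

Emit:
play_rows(steps=[{"gripper": 0.45,"slide": [0.025,-0.045,-0.2],"yaw": 0},{"gripper": 0.45,"slide": [0.025,-0.045,-0.4],"yaw": 0},{"gripper": 0.45,"slide": [0.025,-0.045,-0.45],"yaw": 0},{"gripper": 0.45,"slide": [0.025,-0.045,-0.45],"yaw": 0},{"gripper": 0.45,"slide": [0.025,-0.045,-0.45],"yaw": 0}])

```text
t: 8.17
tool_pos: [0.4206, 0.0464, 0.0561]
tool_rot: [-3.136, -0.003, -3.052]
contact_force: [0.5, 0.8, 0.4]
gripper_width: 0.0384
```

Emit:
play_rows(steps=[{"gripper": 0.0,"slide": [0,0,0],"yaw": 0},{"gripper": 0.0,"slide": [0,0,0],"yaw": 0},{"gripper": 0.0,"slide": [0,0,0],"yaw": 0}])

```text
t: 8.42
tool_pos: [0.4218, 0.0468, 0.0575]
tool_rot: [-3.136, -0.0, -3.051]
contact_force: [-0.8, -0.6, 6.9]
gripper_width: 0.0201
```

Emit:
play_rows(steps=[{"gripper": 0.0,"slide": [0,0.0,0.3],"yaw": 0},{"gripper": 0.0,"slide": [0,0,0.6],"yaw": 0},{"gripper": 0.0,"slide": [0,0,0.95],"yaw": 0},{"gripper": 0.0,"slide": [0,0,0.95],"yaw": 0},{"gripper": 0.0,"slide": [0,0,0.95],"yaw": 0}])

```text
t: 8.83
tool_pos: [0.423, 0.0472, 0.1543]
tool_rot: [-3.137, 0.004, -3.051]
contact_force: [-0.8, -0.0, -3.4]
gripper_width: 0.0197
```

```bash
python3 - <<'E'
from h import *
wt(3);wt(14)
E
```

```text
Fz -3.220 sd 0.614 tau [-33.293 -20.708] [0.2284 0.2956] q [0.2019 2.2127]
8.98 [0.4206 0.0467 0.1514] [-3.136e+00 -3.000e-03 -3.051e+00] [-0.33  0.12 -2.48] 0.02
Fz -2.657 sd 0.423 tau [-32.184 -19.946] [0.2272 0.0621] q [0.2007 2.2109]
9.68 [0.4218 0.0468 0.1525] [-3.136 -0.    -3.051] [ 0.27 -0.52 -3.05] 0.0195
```

```bash
python3 - <<'E'
from h import *
wt(50);wt(50)
E
```

```text
Fz -2.653 sd 0.460 tau [-32.091 -19.989] [0.0072 0.0008] q [0.2007 2.2109]
12.18 [0.4218 0.0468 0.1525] [-3.136 -0.    -3.051] [ 0.06  0.96 -2.91] 0.0196
Fz -2.623 sd 0.463 tau [-32.093 -19.988] [0.0004 0.0002] q [0.2007 2.211 ]
14.68 [0.4218 0.0468 0.1524] [-3.136 -0.    -3.052] [ 1.    0.56 -3.66] 0.02
```

Emit:
play_rows(steps=[{"gripper": 0.0,"slide": [0,0,-0.3],"yaw": 0},{"gripper": 0.0,"slide": [0,0,-0.6],"yaw": 0},{"gripper": 0.0,"slide": [0,0,-0.9],"yaw": 0},{"gripper": 0.0,"slide": [0,0,-0.95],"yaw": 0},{"gripper": 0.0,"slide": [0,0,-0.96],"yaw": 0}])

```text
t: 15.1
tool_pos: [0.4214, 0.0461, 0.0556]
tool_rot: [-3.135, -0.003, -3.052]
contact_force: [-0.1, 0.1, -3.3]
gripper_width: 0.02
```

Emit:
play_rows(steps=[{"gripper": 0.45,"slide": [0,0,0],"yaw": 0},{"gripper": 0.45,"slide": [0,0,0],"yaw": 0},{"gripper": 0.45,"slide": [0,0,0],"yaw": 0}])

```text
t: 15.35
tool_pos: [0.4221, 0.0464, 0.0565]
tool_rot: [-3.136, -0.001, -3.052]
contact_force: [0.4, 0.2, -0.1]
gripper_width: 0.0387
```

Emit:
play_rows(steps=[{"gripper": 0.45,"slide": [0,0.0,0.3],"yaw": 0},{"gripper": 0.45,"slide": [0,0,0.6],"yaw": 0},{"gripper": 0.45,"slide": [0,0,0.97],"yaw": 0},{"gripper": 0.45,"slide": [0,0,0.97],"yaw": 0},{"gripper": 0.45,"slide": [0,0,0.97],"yaw": 0}])

```text
t: 15.77
tool_pos: [0.4239, 0.0471, 0.1563]
tool_rot: [-3.137, 0.005, -3.052]
contact_force: [-0.3, 0.1, 0.3]
gripper_width: 0.0385
```

```bash
python3 - <<'E'
from h import *
wt(10);wt(60)
E
```

```text
Fz 0.164 sd 0.587 tau [-31.484 -19.422] [0.4006 0.3331] q [0.2007 2.2097]
16.27 [0.4218 0.0463 0.153 ] [-3.136e+00 -3.000e-03 -3.052e+00] [ 0.31 -0.33  0.61] 0.0383
Fz -0.104 sd 0.429 tau [-30.96  -19.227] [0.0147 0.0106] q [0.1997 2.2094]
19.27 [0.4221 0.0464 0.1535] [-3.136e+00 -1.000e-03 -3.052e+00] [-1.13  1.39 -0.41] 0.0385
```

```bash
python3 - <<'E'
from h import *
wt(20)
o=get_obs();print(o["joint_pos"].tolist(),o["joint_torque"].tolist(),o["tool_pos"].tolist())
E
```

```text
Fz -0.055 sd 0.418 tau [-30.967 -19.23 ] [0.0001 0.0001] q [0.1997 2.2094]
20.27 [0.4221 0.0464 0.1535] [-3.136e+00 -1.000e-03 -3.052e+00] [-0.63  0.35 -1.06] 0.0386
[-0.3757280549355046, 0.1997077664447905, 0.20366249883929957, 2.209421023653463, -0.05115132297946167, 0.739002940544037, 1.5222514377354723] [8.429413753674453e-06, -30.966650247573853, 1.0011915117502213, -19.22990620136261, 0.022639307426288724, 0.006548975652549416, -6.597202784064393e-07] [0.42210345768176905, 0.04641912445881207, 0.15351944569885778]
```

The second pot reads about 262–269 g, close to the limit. It's back in its place; I'll weigh the others first for comparison. Next is the pot at (.414, -.049).

Emit:
play_rows(steps=[{"gripper": 0.45,"slide": [-0.04,-0.4,0],"yaw": 0},{"gripper": 0.45,"slide": [-0.08,-0.8,0],"yaw": 0},{"gripper": 0.45,"slide": [-0.08,-0.955,-0.3],"yaw": 0},{"gripper": 0.45,"slide": [-0.08,-0.955,-0.5],"yaw": 0},{"gripper": 0.45,"slide": [-0.08,-0.955,-0.5],"yaw": 0}])

```text
t: 20.68
tool_pos: [0.4116, -0.0502, 0.101]
tool_rot: [-3.136, -0.007, -3.055]
contact_force: [-0.9, 1.7, -0.7]
gripper_width: 0.0381
```

```bash
python3 - <<'E'
from h import *
crop("top","t5",215,100,445,270,3.4);st()
E
```

```text
20.73 [ 0.4126 -0.0494  0.1024] [-3.136 -0.006 -3.053] [0.51 0.71 0.02] 0.0385
```

View pics/t5.png

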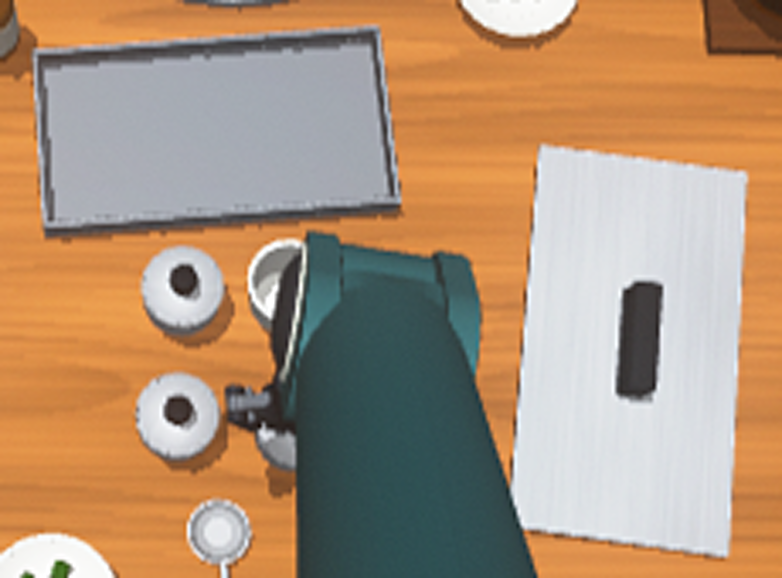

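The pot I put back stands upright at (180,412) in this crop, and nothing else has moved. The gripper is over the next pot, so down I go.

Emit:
play_rows(steps=[{"gripper": 0.45,"slide": [0.015,0,-0.2],"yaw": 0},{"gripper": 0.45,"slide": [0.015,0,-0.4],"yaw": 0},{"gripper": 0.45,"slide": [0.015,0,-0.47],"yaw": 0},{"gripper": 0.45,"slide": [0.015,0,-0.47],"yaw": 0},{"gripper": 0.45,"slide": [0.015,0,-0.47],"yaw": 0}])

```text
t: 21.15
tool_pos: [0.4147, -0.049, 0.0561]
tool_rot: [-3.136, -0.005, -3.052]
contact_force: [0.1, -0.4, 0.2]
gripper_width: 0.0382
```

Emit:
play_rows(steps=[{"gripper": 0.0,"slide": [0,0,0],"yaw": 0},{"gripper": 0.0,"slide": [0,0,0],"yaw": 0},{"gripper": 0.0,"slide": [0,0,0],"yaw": 0}])

```text
t: 21.4
tool_pos: [0.4158, -0.049, 0.0573]
tool_rot: [-3.136, -0.002, -3.052]
contact_force: [-1.1, -1.2, 7.1]
gripper_width: 0.0204
```

Emit:
play_rows(steps=[{"gripper": 0.0,"slide": [0,0.0,0.3],"yaw": 0},{"gripper": 0.0,"slide": [0,0,0.6],"yaw": 0},{"gripper": 0.0,"slide": [0,0,0.95],"yaw": 0},{"gripper": 0.0,"slide": [0,0,0.95],"yaw": 0},{"gripper": 0.0,"slide": [0,0,0.95],"yaw": 0}])

```text
t: 21.82
tool_pos: [0.417, -0.0488, 0.1542]
tool_rot: [-3.136, 0.003, -3.052]
contact_force: [-0.3, -1.0, -2.1]
gripper_width: 0.0199
```

```bash
python3 - <<'E'
from h import *
wt(10);wt(10)
E
```

```text
Fz -1.946 sd 0.413 tau [-31.131 -19.878] [0.4821 0.3765] q [0.1932 2.2279]
22.32 [ 0.4155 -0.0491  0.1518] [-3.136 -0.004 -3.052] [-0.09 -0.56 -1.39] 0.0197
Fz -1.924 sd 0.437 tau [-30.555 -19.682] [0.0168 0.0232] q [0.192  2.2277]
22.82 [ 0.4158 -0.0491  0.1524] [-3.136e+00 -2.000e-03 -3.052e+00] [-0.18  0.73 -1.9 ] 0.0198
```

About 190 g, so it's light and goes to the tray. Far slot (.718, -.076).

Emit:
play_rows(steps=[{"gripper": 0.0,"slide": [0.1,0,0.3],"yaw": 0},{"gripper": 0.0,"slide": [0.5,-0.05,0.3],"yaw": 0},{"gripper": 0.0,"slide": [0.9,-0.09,0.3],"yaw": 0},{"gripper": 0.0,"slide": [1,-0.09,0.3],"yaw": 0}])

```text
t: 23.15
tool_pos: [0.522, -0.0585, 0.1838]
tool_rot: [-3.134, 0.005, -3.052]
contact_force: [0.3, -0.0, -2.7]
gripper_width: 0.0199
```

Emit:
play_rows(steps=[{"gripper": 0.0,"slide": [0.4,-0.05,0],"yaw": 0},{"gripper": 0.0,"slide": [0.8,-0.09,0],"yaw": 0},{"gripper": 0.0,"slide": [1,-0.09,0],"yaw": 0}])

```text
t: 23.4
tool_pos: [0.6257, -0.0681, 0.1837]
tool_rot: [-3.133, 0.008, -3.052]
contact_force: [0.5, -0.6, -1.6]
gripper_width: 0.0196
```

Emit:
play_rows(steps=[{"gripper": 0.0,"slide": [0.4,-0.03,0],"yaw": 0},{"gripper": 0.0,"slide": [0.8,-0.06,0],"yaw": 0},{"gripper": 0.0,"slide": [0.95,-0.07,-0.2],"yaw": 0},{"gripper": 0.0,"slide": [0.95,-0.07,-0.4],"yaw": 0},{"gripper": 0.0,"slide": [0.95,-0.07,-0.6],"yaw": 0}])

```text
t: 23.82
tool_pos: [0.7213, -0.0751, 0.1217]
tool_rot: [-3.133, 0.007, -3.052]
contact_force: [-0.5, -1.2, -2.7]
gripper_width: 0.0198
```

Emit:
play_rows(steps=[{"gripper": 0.0,"slide": [-0.035,0,-0.25],"yaw": 0},{"gripper": 0.0,"slide": [-0.035,0,-0.5],"yaw": 0},{"gripper": 0.0,"slide": [-0.035,0,-0.57],"yaw": 0},{"gripper": 0.0,"slide": [-0.035,0,-0.585],"yaw": 0},{"gripper": 0.0,"slide": [-0.035,0,-0.59],"yaw": 0}])

```text
t: 24.23
tool_pos: [0.7176, -0.0751, 0.0624]
tool_rot: [-3.133, 0.006, -3.052]
contact_force: [-0.6, -0.2, -2.1]
gripper_width: 0.0201
```

Emit:
play_rows(steps=[{"gripper": 0.0,"slide": [0,0,0],"yaw": 0},{"gripper": 0.45,"slide": [0,0,0],"yaw": 0},{"gripper": 0.45,"slide": [0,0,0],"yaw": 0},{"gripper": 0.45,"slide": [0,0,0.0],"yaw": 0}])

```text
t: 24.57
tool_pos: [0.7182, -0.0751, 0.0632]
tool_rot: [-3.133, 0.007, -3.052]
contact_force: [-0.1, 0.2, 0.1]
gripper_width: 0.0384
```

Emit:
play_rows(steps=[{"gripper": 0.45,"slide": [0,0,0.3],"yaw": 0},{"gripper": 0.45,"slide": [0,0,0.6],"yaw": 0},{"gripper": 0.45,"slide": [-0.3,-0.1,0.7],"yaw": 0},{"gripper": 0.45,"slide": [-0.7,-0.3,0.7],"yaw": 0},{"gripper": 0.45,"slide": [-1,-0.4,0.7],"yaw": 0}])

```text
t: 24.98
tool_pos: [0.6175, -0.1166, 0.1348]
tool_rot: [-3.131, 0.01, -3.052]
contact_force: [-0.6, -1.2, -0.1]
gripper_width: 0.0388
```

Emit:
play_rows(steps=[{"gripper": 0.45,"slide": [-0.4,-0.1,0],"yaw": 0},{"gripper": 0.45,"slide": [-0.8,-0.2,0],"yaw": 0},{"gripper": 0.45,"slide": [-1,-0.27,0],"yaw": 0},{"gripper": 0.45,"slide": [-1,-0.27,-0.1],"yaw": 0}])

```text
t: 25.32
tool_pos: [0.5139, -0.1462, 0.1268]
tool_rot: [-3.131, 0.011, -3.057]
contact_force: [-0.3, -0.0, 0.2]
gripper_width: 0.0384
```

```bash
python3 - <<'E'
from h import *
a=crop("top","t6",190,80,445,270,3);st()
crop("side","s6",200,100,450,290,3)
E
```

```text
25.37 [ 0.5154 -0.1446  0.1246] [-3.131  0.01  -3.055] [-0.07  0.61 -0.87] 0.0385
```

View pics/t6.png

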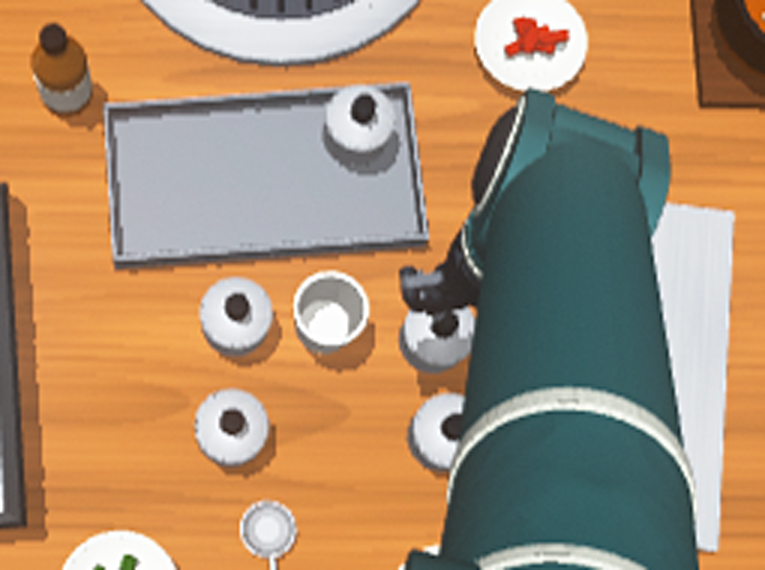

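View pics/s6.png

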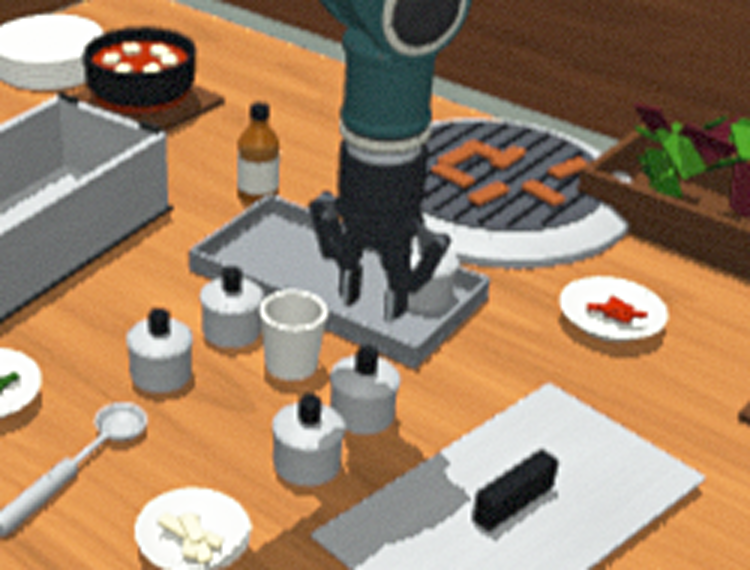

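The light pot stands upright in the tray's far right corner, and the rest are undisturbed. Next is the pot at (.512, -.143).

Emit:
play_rows(steps=[{"gripper": 0.45,"slide": [-0.036,0.02,-0.25],"yaw": 0},{"gripper": 0.45,"slide": [-0.036,0.02,-0.5],"yaw": 0},{"gripper": 0.45,"slide": [-0.036,0.02,-0.685],"yaw": 0},{"gripper": 0.45,"slide": [-0.036,0.02,-0.685],"yaw": 0},{"gripper": 0.45,"slide": [-0.036,0.02,-0.685],"yaw": 0}])

```text
t: 25.83
tool_pos: [0.5141, -0.1411, 0.0558]
tool_rot: [-3.132, 0.009, -3.052]
contact_force: [0.5, -0.0, -0.1]
gripper_width: 0.0385
```

Emit:
play_rows(steps=[{"gripper": 0.0,"slide": [0,0,0],"yaw": 0},{"gripper": 0.0,"slide": [0,0,0],"yaw": 0},{"gripper": 0.0,"slide": [0,0,0],"yaw": 0}])

```text
t: 26.08
tool_pos: [0.5155, -0.1414, 0.057]
tool_rot: [-3.131, 0.012, -3.052]
contact_force: [1.1, -1.5, 0.2]
gripper_width: 0.0198
```

Emit:
play_rows(steps=[{"gripper": 0.0,"slide": [0,0.0,0.3],"yaw": 0},{"gripper": 0.0,"slide": [0,0,0.6],"yaw": 0},{"gripper": 0.0,"slide": [0,0,0.95],"yaw": 0},{"gripper": 0.0,"slide": [0,0,0.95],"yaw": 0},{"gripper": 0.0,"slide": [0,0,0.95],"yaw": 0}])

```text
t: 26.5
tool_pos: [0.5168, -0.1413, 0.1543]
tool_rot: [-3.13, 0.017, -3.051]
contact_force: [0.4, 0.5, -3.4]
gripper_width: 0.02
```

```bash
python3 - <<'E'
from h import *
wt(10);wt(10)
E
```

```text
Fz -3.468 sd 0.328 tau [-43.876 -21.834] [0.5907 0.4623] q [0.3736 1.983 ]
27.0 [ 0.5151 -0.1413  0.1514] [-3.131  0.011 -3.052] [-0.75 -0.1  -3.46] 0.0198
Fz -2.806 sd 0.432 tau [-43.226 -21.568] [0.0214 0.0249] q [0.3726 1.9827]
27.5 [ 0.5155 -0.1413  0.152 ] [-3.131  0.012 -3.052] [-0.08  0.33 -3.04] 0.0201
```

```bash
python3 - <<'E'
from h import *
wt(25)
E
```

```text
Fz -2.937 sd 0.620 tau [-43.281 -21.595] [0.0031 0.0008] q [0.3726 1.9827]
28.75 [ 0.5155 -0.1413  0.152 ] [-3.131  0.012 -3.052] [-0.7   0.8  -3.37] 0.0199
```

About 295 g, so heavy. To the pan, middle slot (.495, .3035).

Emit:
play_rows(steps=[{"gripper": 0.0,"slide": [0,0.1,0.3],"yaw": 0},{"gripper": 0.0,"slide": [0,0.4,0.5],"yaw": 0},{"gripper": 0.0,"slide": [-0.02,0.8,0.5],"yaw": 0},{"gripper": 0.0,"slide": [-0.05,1,0.5],"yaw": 0}])

```text
t: 29.08
tool_pos: [0.5115, -0.037, 0.2034]
tool_rot: [-3.133, 0.016, -3.049]
contact_force: [0.1, 1.2, -3.3]
gripper_width: 0.0199
```

Emit:
play_rows(steps=[{"gripper": 0.0,"slide": [0,0.4,0],"yaw": 0},{"gripper": 0.0,"slide": [0,0.8,0],"yaw": 0},{"gripper": 0.0,"slide": [-0.05,1,0],"yaw": 0}])

```text
t: 29.33
tool_pos: [0.5068, 0.0686, 0.2038]
tool_rot: [-3.136, 0.017, -3.044]
contact_force: [0.8, 0.8, -2.9]
gripper_width: 0.02
```

Emit:
play_rows(steps=[{"gripper": 0.0,"slide": [0,0.4,0],"yaw": 0},{"gripper": 0.0,"slide": [0,0.8,0],"yaw": 0},{"gripper": 0.0,"slide": [-0.05,1,0],"yaw": 0}])

```text
t: 29.58
tool_pos: [0.5019, 0.1742, 0.2042]
tool_rot: [-3.138, 0.019, -3.039]
contact_force: [0.4, 0.7, -2.9]
gripper_width: 0.02
```

Emit:
play_rows(steps=[{"gripper": 0.0,"slide": [0,0.4,0],"yaw": 0},{"gripper": 0.0,"slide": [0,0.8,0],"yaw": 0},{"gripper": 0.0,"slide": [-0.05,1,0],"yaw": 0}])

```text
t: 29.83
tool_pos: [0.4965, 0.2799, 0.2044]
tool_rot: [-3.141, 0.021, -3.035]
contact_force: [-0.1, 0.7, -2.0]
gripper_width: 0.0202
```

Emit:
play_rows(steps=[{"gripper": 0.0,"slide": [0.01,0.24,0],"yaw": 0},{"gripper": 0.0,"slide": [0.01,0.24,0],"yaw": 0},{"gripper": 0.0,"slide": [0.01,0.24,-0.3],"yaw": 0},{"gripper": 0.0,"slide": [0.01,0.24,-0.6],"yaw": 0},{"gripper": 0.0,"slide": [0.01,0.24,-0.9],"yaw": 0}])

```text
t: 30.25
tool_pos: [0.4978, 0.3041, 0.1139]
tool_rot: [3.141, 0.022, -3.035]
contact_force: [0.6, 0.3, -1.9]
gripper_width: 0.02
```

Emit:
play_rows(steps=[{"gripper": 0.0,"slide": [0,0,-0.2],"yaw": 0},{"gripper": 0.0,"slide": [0,0,-0.4],"yaw": 0},{"gripper": 0.0,"slide": [0,0,-0.45],"yaw": 0},{"gripper": 0.0,"slide": [0,0,-0.455],"yaw": 0}])

```text
t: 30.58
tool_pos: [0.4977, 0.3032, 0.0676]
tool_rot: [-3.141, 0.021, -3.035]
contact_force: [-0.3, 0.5, -3.0]
gripper_width: 0.0199
```

Emit:
play_rows(steps=[{"gripper": 0.0,"slide": [0,0,-0.01],"yaw": 0},{"gripper": 0.45,"slide": [0,0,-0.005],"yaw": 0},{"gripper": 0.45,"slide": [0,0,0],"yaw": 0},{"gripper": 0.45,"slide": [0,0,0.0],"yaw": 0}])

```text
t: 30.92
tool_pos: [0.4984, 0.3038, 0.0688]
tool_rot: [3.141, 0.023, -3.035]
contact_force: [0.9, -0.1, 0.2]
gripper_width: 0.0381
```

Emit:
play_rows(steps=[{"gripper": 0.45,"slide": [0,0,0.3],"yaw": 0},{"gripper": 0.45,"slide": [0,0,0.6],"yaw": 0},{"gripper": 0.45,"slide": [0,0,0.95],"yaw": 0},{"gripper": 0.45,"slide": [0.05,-0.4,1],"yaw": 0},{"gripper": 0.45,"slide": [0.1,-0.8,1],"yaw": 0}])

```text
t: 31.33
tool_pos: [0.5101, 0.2268, 0.1728]
tool_rot: [3.137, 0.03, -3.029]
contact_force: [1.8, -1.1, -0.6]
gripper_width: 0.0383
```

Emit:
play_rows(steps=[{"gripper": 0.45,"slide": [0.08,-0.4,0],"yaw": 0},{"gripper": 0.45,"slide": [0.16,-0.8,0],"yaw": 0},{"gripper": 0.45,"slide": [0.2,-1,0],"yaw": 0}])

```text
t: 31.58
tool_pos: [0.5314, 0.1213, 0.1743]
tool_rot: [3.138, 0.033, -3.035]
contact_force: [-0.6, -0.7, 0.5]
gripper_width: 0.0381
```

```bash
python3 - <<'E'
from h import *
a=crop("top","t7",100,80,355,270,3);st()
crop("side","s7",130,70,430,290,2.6)
E
```

```text
31.63 [0.532  0.1183 0.1742] [ 3.14   0.033 -3.039] [ 0.96 -3.21  0.08] 0.0387
```

View pics/t7.png

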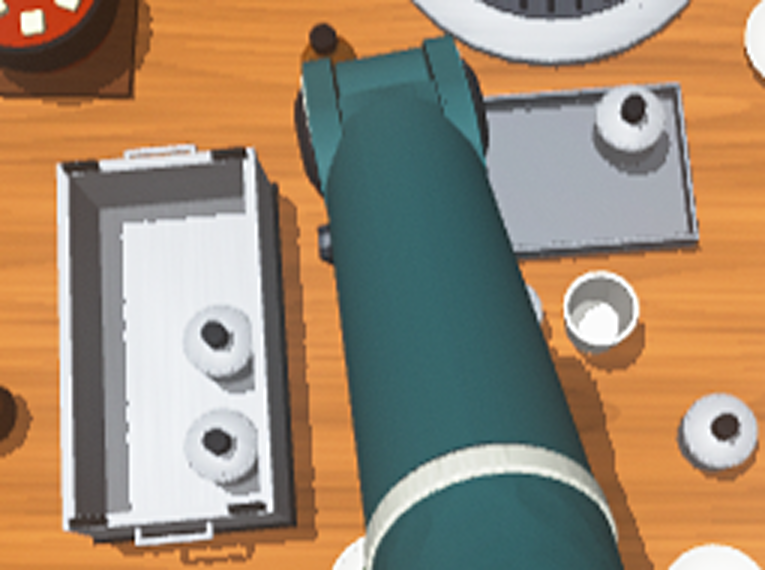

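View pics/s7.png

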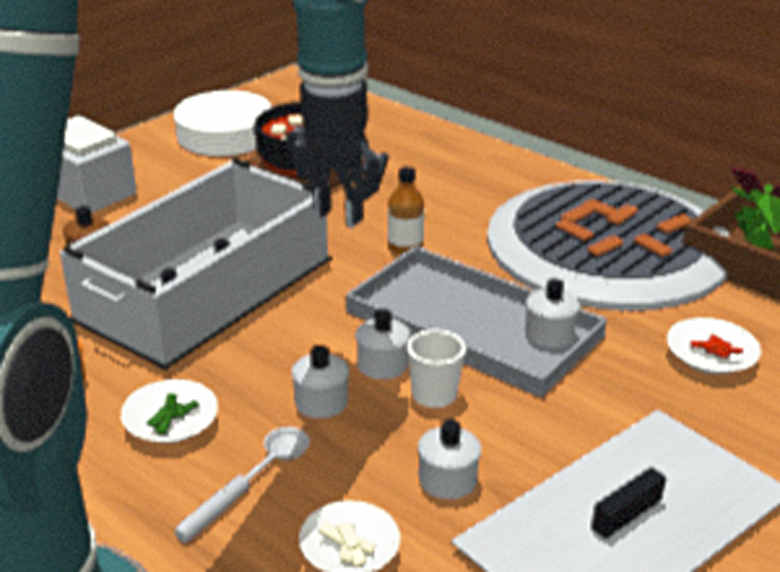

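Both pan pots are upright and inside the walls; the cup and other pots haven't moved. Next is the pot beside the cup at (.5255, .0426).

Emit:
play_rows(steps=[{"gripper": 0.45,"slide": [-0.06,-0.4,0],"yaw": 0},{"gripper": 0.45,"slide": [-0.07,-0.75,0],"yaw": 0},{"gripper": 0.45,"slide": [-0.07,-0.75,-0.3],"yaw": 0},{"gripper": 0.45,"slide": [-0.07,-0.75,-0.7],"yaw": 0},{"gripper": 0.45,"slide": [-0.07,-0.75,-0.7],"yaw": 0}])

```text
t: 32.1
tool_pos: [0.52, 0.0466, 0.0986]
tool_rot: [3.139, 0.021, -3.037]
contact_force: [-1.5, 0.5, -0.7]
gripper_width: 0.0386
```

Emit:
play_rows(steps=[{"gripper": 0.45,"slide": [0.05,-0.03,-0.1],"yaw": 0},{"gripper": 0.45,"slide": [0.05,-0.03,-0.3],"yaw": 0},{"gripper": 0.45,"slide": [0.05,-0.03,-0.43],"yaw": 0},{"gripper": 0.45,"slide": [0.05,-0.03,-0.43],"yaw": 0},{"gripper": 0.45,"slide": [0.05,-0.03,-0.43],"yaw": 0}])

```text
t: 32.52
tool_pos: [0.5254, 0.0448, 0.0567]
tool_rot: [3.138, 0.022, -3.036]
contact_force: [0.5, 0.4, 0.4]
gripper_width: 0.0386
```

Emit:
play_rows(steps=[{"gripper": 0.0,"slide": [0,0,0],"yaw": 0},{"gripper": 0.0,"slide": [0,0,0],"yaw": 0},{"gripper": 0.0,"slide": [0,0,0],"yaw": 0}])

```text
t: 32.77
tool_pos: [0.5267, 0.0453, 0.0584]
tool_rot: [3.138, 0.025, -3.035]
contact_force: [-0.5, -1.0, 5.4]
gripper_width: 0.02
```

Emit:
play_rows(steps=[{"gripper": 0.0,"slide": [0,0.0,0.3],"yaw": 0},{"gripper": 0.0,"slide": [0,0,0.6],"yaw": 0},{"gripper": 0.0,"slide": [0,0,0.95],"yaw": 0},{"gripper": 0.0,"slide": [0,0,0.95],"yaw": 0},{"gripper": 0.0,"slide": [0,0,0.95],"yaw": 0}])

```text
t: 33.18
tool_pos: [0.5278, 0.0458, 0.1555]
tool_rot: [3.137, 0.029, -3.035]
contact_force: [-0.3, -0.1, -3.0]
gripper_width: 0.0197
```

```bash
python3 - <<'E'
from h import *
wt(8);wt(25)
E
```

```text
Fz -3.149 sd 0.440 tau [-43.692 -21.94 ] [0.5763 0.4847] q [0.3534 1.9974]
33.58 [0.5261 0.0452 0.1523] [ 3.138  0.023 -3.035] [ 0.22 -0.52 -3.1 ] 0.0197
Fz -3.032 sd 0.423 tau [-42.917 -21.606] [0.0324 0.0327] q [0.3519 1.9967]
34.83 [0.5267 0.0453 0.1534] [ 3.138  0.025 -3.035] [ 0.41 -0.08 -2.39] 0.0199
```

About 304 g, heavy. To the pan, far slot (.594, .313).

Emit:
play_rows(steps=[{"gripper": 0.0,"slide": [0,0.1,0.35],"yaw": 0},{"gripper": 0.0,"slide": [0.1,0.4,0.5],"yaw": 0},{"gripper": 0.0,"slide": [0.2,0.8,0.5],"yaw": 0},{"gripper": 0.0,"slide": [0.25,1,0.5],"yaw": 0}])

```text
t: 35.17
tool_pos: [0.5532, 0.1505, 0.2052]
tool_rot: [3.134, 0.029, -3.032]
contact_force: [0.4, 1.0, -3.9]
gripper_width: 0.0196
```

Emit:
play_rows(steps=[{"gripper": 0.0,"slide": [0.1,0.4,0],"yaw": 0},{"gripper": 0.0,"slide": [0.2,0.8,0],"yaw": 0},{"gripper": 0.0,"slide": [0.25,1,0],"yaw": 0}])

```text
t: 35.42
tool_pos: [0.5782, 0.2559, 0.2054]
tool_rot: [3.131, 0.031, -3.029]
contact_force: [0.7, 0.7, -2.8]
gripper_width: 0.0199
```

Emit:
play_rows(steps=[{"gripper": 0.0,"slide": [0.1,0.4,0],"yaw": 0},{"gripper": 0.0,"slide": [0.16,0.63,0],"yaw": 0},{"gripper": 0.0,"slide": [0.16,0.63,0],"yaw": 0},{"gripper": 0.0,"slide": [0.16,0.63,0],"yaw": 0}])

```text
t: 35.75
tool_pos: [0.5932, 0.3214, 0.2044]
tool_rot: [3.131, 0.029, -3.025]
contact_force: [0.5, -1.5, -2.8]
gripper_width: 0.0199
```

Emit:
play_rows(steps=[{"gripper": 0.0,"slide": [0.02,-0.08,0],"yaw": 0},{"gripper": 0.0,"slide": [0.02,-0.08,-0.2],"yaw": 0},{"gripper": 0.0,"slide": [0.02,-0.08,-0.5],"yaw": 0},{"gripper": 0.0,"slide": [0.02,-0.08,-0.8],"yaw": 0},{"gripper": 0.0,"slide": [0.02,-0.08,-0.9],"yaw": 0}])

```text
t: 36.17
tool_pos: [0.593, 0.3093, 0.11]
tool_rot: [3.135, 0.022, -3.027]
contact_force: [-2.2, -0.6, -3.5]
gripper_width: 0.0199
```

Emit:
play_rows(steps=[{"gripper": 0.0,"slide": [0,0,-0.2],"yaw": 0},{"gripper": 0.0,"slide": [0,0,-0.4],"yaw": 0},{"gripper": 0.0,"slide": [0,0,-0.44],"yaw": 0},{"gripper": 0.0,"slide": [0,0,-0.44],"yaw": 0}])

```text
t: 36.5
tool_pos: [0.5939, 0.3078, 0.0669]
tool_rot: [3.136, 0.023, -3.029]
contact_force: [-0.2, 0.7, -2.7]
gripper_width: 0.0198
```

Emit:
play_rows(steps=[{"gripper": 0.0,"slide": [0,0.03,0.02],"yaw": 0},{"gripper": 0.0,"slide": [0,0.06,0.02],"yaw": 0},{"gripper": 0.0,"slide": [0,0.06,0.0],"yaw": 0},{"gripper": 0.0,"slide": [0,0.06,0],"yaw": 0}])

```text
t: 36.83
tool_pos: [0.5938, 0.314, 0.067]
tool_rot: [3.136, 0.023, -3.029]
contact_force: [-0.2, -0.5, -3.0]
gripper_width: 0.0195
```

Emit:
play_rows(steps=[{"gripper": 0.45,"slide": [0,0,0],"yaw": 0},{"gripper": 0.45,"slide": [0,0,0],"yaw": 0},{"gripper": 0.45,"slide": [0,0,0],"yaw": 0}])

```text
t: 37.08
tool_pos: [0.5942, 0.3142, 0.0675]
tool_rot: [3.135, 0.024, -3.029]
contact_force: [0.7, -0.4, 0.2]
gripper_width: 0.0384
```

Emit:
play_rows(steps=[{"gripper": 0.45,"slide": [0,0,0.3],"yaw": 0},{"gripper": 0.45,"slide": [0,0,0.6],"yaw": 0},{"gripper": 0.45,"slide": [0,0,0.95],"yaw": 0},{"gripper": 0.45,"slide": [-0.15,-0.4,1],"yaw": 0},{"gripper": 0.45,"slide": [-0.3,-0.8,1],"yaw": 0}])

```text
t: 37.5
tool_pos: [0.5668, 0.239, 0.1711]
tool_rot: [3.132, 0.031, -3.025]
contact_force: [1.0, -1.3, -0.7]
gripper_width: 0.0384
```

Emit:
play_rows(steps=[{"gripper": 0.45,"slide": [-0.15,-0.4,0],"yaw": 0},{"gripper": 0.45,"slide": [-0.3,-0.8,0],"yaw": 0},{"gripper": 0.45,"slide": [-0.5,-1,0],"yaw": 0},{"gripper": 0.45,"slide": [-0.7,-1,0],"yaw": 0}])

```text
t: 37.83
tool_pos: [0.4966, 0.1328, 0.1717]
tool_rot: [3.134, 0.032, -3.033]
contact_force: [0.2, 0.0, 0.5]
gripper_width: 0.0386
```

```bash
python3 - <<'E'
from h import *
a=crop("top","t8",100,80,355,270,3);st()
crop("side","s8",130,70,430,290,2.6)
E
```

```text
37.88 [0.4923 0.1358 0.1712] [ 3.132  0.028 -3.029] [-5.17 -0.26 -0.44] 0.0381
```

View pics/t8.png

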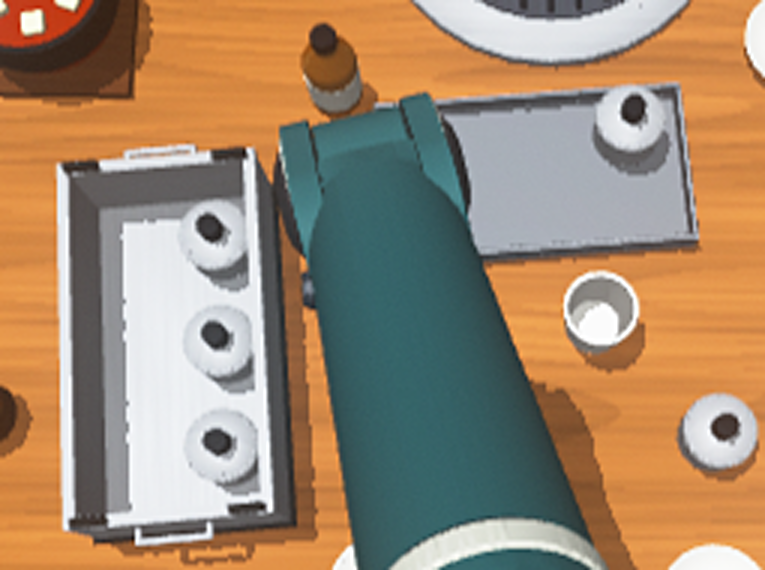

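View pics/s8.png

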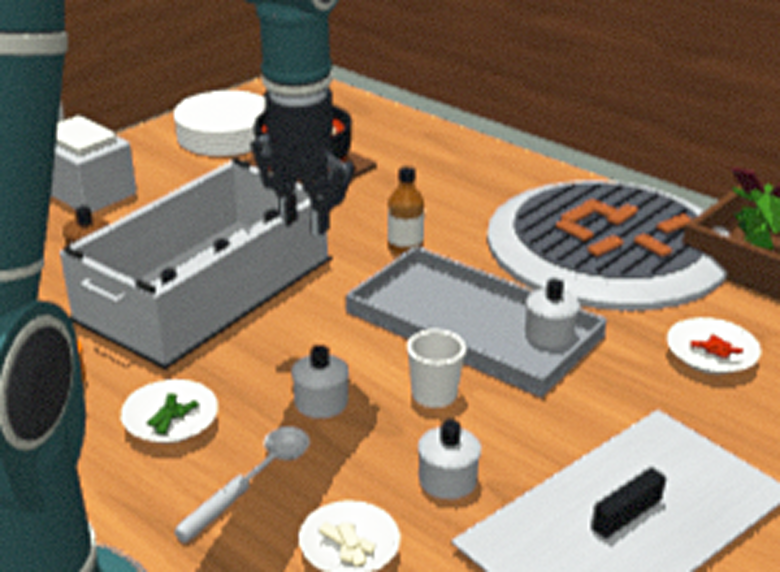

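Three pots stand in the pan; the far one has its knob at (210,228). Next is the pot at (.420, -.148).

Emit:
play_rows(steps=[{"gripper": 0.45,"slide": [-0.1,-0.4,0],"yaw": 0},{"gripper": 0.45,"slide": [-0.2,-0.8,0],"yaw": 0},{"gripper": 0.45,"slide": [-0.25,-1,0],"yaw": 0}])

```text
t: 38.18
tool_pos: [0.469, 0.0344, 0.172]
tool_rot: [3.132, 0.03, -3.028]
contact_force: [0.5, -1.3, 0.3]
gripper_width: 0.0383
```

Emit:
play_rows(steps=[{"gripper": 0.45,"slide": [-0.1,-0.4,0],"yaw": 0},{"gripper": 0.45,"slide": [-0.2,-0.8,0],"yaw": 0},{"gripper": 0.45,"slide": [-0.25,-1,0],"yaw": 0}])

```text
t: 38.43
tool_pos: [0.4438, -0.0693, 0.1727]
tool_rot: [3.134, 0.032, -3.031]
contact_force: [0.8, 0.3, -0.5]
gripper_width: 0.0384
```

Emit:
play_rows(steps=[{"gripper": 0.45,"slide": [-0.1,-0.4,0],"yaw": 0},{"gripper": 0.45,"slide": [-0.2,-0.75,0],"yaw": 0},{"gripper": 0.45,"slide": [-0.2,-0.77,-0.3],"yaw": 0},{"gripper": 0.45,"slide": [-0.2,-0.77,-0.65],"yaw": 0},{"gripper": 0.45,"slide": [-0.2,-0.77,-0.65],"yaw": 0}])

```text
t: 38.85
tool_pos: [0.421, -0.1461, 0.1035]
tool_rot: [3.132, 0.024, -3.032]
contact_force: [-0.9, 0.1, 0.3]
gripper_width: 0.0384
```

```bash
python3 - <<'E'
from h import *
crop("side","s9",200,120,400,270,4);st()
E
```

```text
38.9 [ 0.4223 -0.146   0.1057] [ 3.132  0.026 -3.031] [-0.45 -0.35 -0.8 ] 0.0386
```

View pics/s9.png

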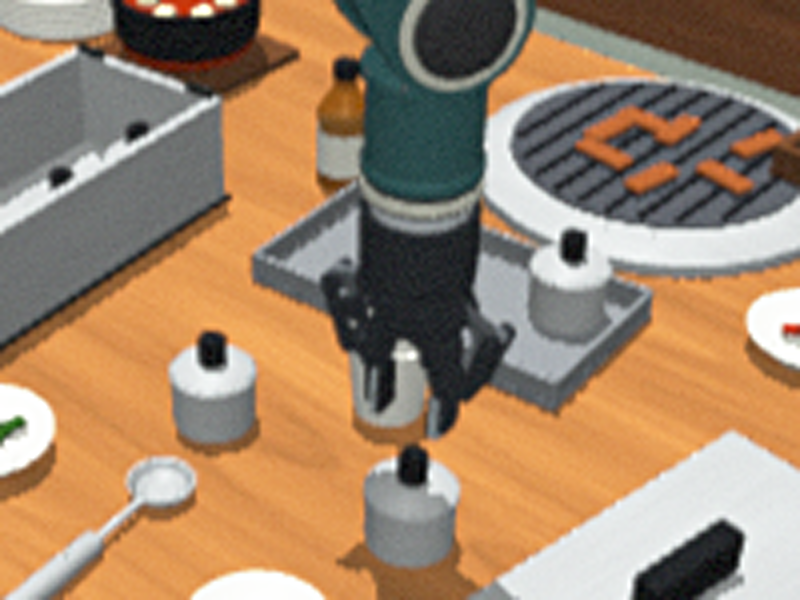

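The fingers straddle the knob line at (412,465), so I can go down.

Emit:
play_rows(steps=[{"gripper": 0.45,"slide": [-0.02,-0.015,-0.2],"yaw": 0},{"gripper": 0.45,"slide": [-0.02,-0.015,-0.4],"yaw": 0},{"gripper": 0.45,"slide": [-0.02,-0.015,-0.5],"yaw": 0},{"gripper": 0.45,"slide": [-0.02,-0.015,-0.5],"yaw": 0},{"gripper": 0.45,"slide": [-0.02,-0.015,-0.5],"yaw": 0}])

```text
t: 39.32
tool_pos: [0.4214, -0.1474, 0.0567]
tool_rot: [3.132, 0.027, -3.03]
contact_force: [0.2, -0.4, 0.3]
gripper_width: 0.0385
```

Emit:
play_rows(steps=[{"gripper": 0.0,"slide": [0,0,0],"yaw": 0},{"gripper": 0.0,"slide": [0,0,0],"yaw": 0},{"gripper": 0.0,"slide": [0,0,0],"yaw": 0}])

```text
t: 39.57
tool_pos: [0.4228, -0.1477, 0.0581]
tool_rot: [3.133, 0.03, -3.03]
contact_force: [0.5, -1.0, 5.9]
gripper_width: 0.0196
```

Emit:
play_rows(steps=[{"gripper": 0.0,"slide": [0,0.0,0.3],"yaw": 0},{"gripper": 0.0,"slide": [0,0,0.6],"yaw": 0},{"gripper": 0.0,"slide": [0,0,0.95],"yaw": 0},{"gripper": 0.0,"slide": [0,0,0.95],"yaw": 0},{"gripper": 0.0,"slide": [0,0,0.95],"yaw": 0}])

```text
t: 39.98
tool_pos: [0.424, -0.1477, 0.155]
tool_rot: [3.134, 0.035, -3.03]
contact_force: [0.1, -0.3, -2.4]
gripper_width: 0.0198
```

```bash
python3 - <<'E'
from h import *
wt(8);wt(22)
E
```

```text
Fz -1.950 sd 0.499 tau [-33.424 -20.306] [0.4664 0.4047] q [0.2295 2.1843]
40.38 [ 0.4222 -0.1476  0.1522] [ 3.133  0.028 -3.03 ] [-0.77  0.52 -1.9 ] 0.0194
Fz -1.941 sd 0.444 tau [-32.74 -20.04] [0.0284 0.0308] q [0.2279 2.1836]
41.48 [ 0.4228 -0.1477  0.1531] [ 3.133  0.03  -3.03 ] [-0.71  0.61 -1.46] 0.0202
```

About 192 g, light. Tray slot (.637, .013).

Emit:
play_rows(steps=[{"gripper": 0.0,"slide": [0.1,0.05,0.3],"yaw": 0},{"gripper": 0.0,"slide": [0.4,0.2,0.3],"yaw": 0},{"gripper": 0.0,"slide": [0.7,0.45,0.3],"yaw": 0},{"gripper": 0.0,"slide": [1,0.7,0.3],"yaw": 0}])

```text
t: 41.82
tool_pos: [0.5242, -0.0775, 0.184]
tool_rot: [3.134, 0.032, -3.032]
contact_force: [1.0, -1.1, -2.9]
gripper_width: 0.0199
```

Emit:
play_rows(steps=[{"gripper": 0.0,"slide": [0.35,0.3,0],"yaw": 0},{"gripper": 0.0,"slide": [0.7,0.55,0],"yaw": 0},{"gripper": 0.0,"slide": [1,0.8,0],"yaw": 0},{"gripper": 0.0,"slide": [1,0.85,0],"yaw": 0},{"gripper": 0.0,"slide": [1,0.85,0],"yaw": 0}])

```text
t: 42.23
tool_pos: [0.6256, 0.012, 0.1829]
tool_rot: [3.132, 0.032, -3.026]
contact_force: [-1.1, -0.7, -1.9]
gripper_width: 0.0199
```

Emit:
play_rows(steps=[{"gripper": 0.0,"slide": [0.12,0.01,-0.2],"yaw": 0},{"gripper": 0.0,"slide": [0.12,0.01,-0.5],"yaw": 0},{"gripper": 0.0,"slide": [0.12,0.01,-0.8],"yaw": 0},{"gripper": 0.0,"slide": [0.12,0.01,-0.8],"yaw": 0},{"gripper": 0.0,"slide": [0.12,0.01,-0.8],"yaw": 0}])

```text
t: 42.65
tool_pos: [0.6356, 0.0118, 0.1016]
tool_rot: [3.133, 0.027, -3.028]
contact_force: [1.0, -0.1, -1.1]
gripper_width: 0.0198
```

Emit:
play_rows(steps=[{"gripper": 0.0,"slide": [0,0,-0.2],"yaw": 0},{"gripper": 0.0,"slide": [0,0,-0.36],"yaw": 0},{"gripper": 0.0,"slide": [0,0,-0.39],"yaw": 0},{"gripper": 0.0,"slide": [0,0,-0.39],"yaw": 0}])

```text
t: 42.98
tool_pos: [0.6364, 0.011, 0.0643]
tool_rot: [3.133, 0.029, -3.029]
contact_force: [0.3, -0.2, -2.0]
gripper_width: 0.02
```

Emit:
play_rows(steps=[{"gripper": 0.0,"slide": [0,0,-0.01],"yaw": 0},{"gripper": 0.0,"slide": [0,0,-0.015],"yaw": 0},{"gripper": 0.45,"slide": [0,0,-0.01],"yaw": 0},{"gripper": 0.45,"slide": [0,0,-0.005],"yaw": 0},{"gripper": 0.45,"slide": [0,0,0.0],"yaw": 0}])

```text
t: 43.4
tool_pos: [0.6369, 0.0111, 0.0651]
tool_rot: [3.133, 0.03, -3.029]
contact_force: [0.3, -0.4, 0.1]
gripper_width: 0.0385
```

Emit:
play_rows(steps=[{"gripper": 0.45,"slide": [0,0,0.3],"yaw": 0},{"gripper": 0.45,"slide": [0,0,0.65],"yaw": 0},{"gripper": 0.45,"slide": [-0.25,0.1,0.8],"yaw": 0},{"gripper": 0.45,"slide": [-0.6,0.2,0.8],"yaw": 0},{"gripper": 0.45,"slide": [-1,0.3,0.8],"yaw": 0}])

```text
t: 43.82
tool_pos: [0.538, 0.0414, 0.1469]
tool_rot: [3.133, 0.035, -3.029]
contact_force: [0.1, 1.6, 0.1]
gripper_width: 0.0386
```

Emit:
play_rows(steps=[{"gripper": 0.45,"slide": [-0.4,0.02,0],"yaw": 0},{"gripper": 0.45,"slide": [-0.8,0.04,0],"yaw": 0},{"gripper": 0.45,"slide": [-1,0.04,0],"yaw": 0},{"gripper": 0.45,"slide": [-1,0.04,0],"yaw": 0}])

```text
t: 44.15
tool_pos: [0.4332, 0.0456, 0.1469]
tool_rot: [3.132, 0.032, -3.028]
contact_force: [-1.1, -0.6, -0.3]
gripper_width: 0.0382
```

```bash
python3 - <<'E'
from h import *
a=crop("top","t10",190,80,445,270,3);st()
crop("side","s10",200,100,450,290,3)
E
```

```text
44.2 [0.4365 0.0457 0.1475] [ 3.132  0.036 -3.028] [ 1.48 -0.27  0.05] 0.038
```

View pics/t10.png

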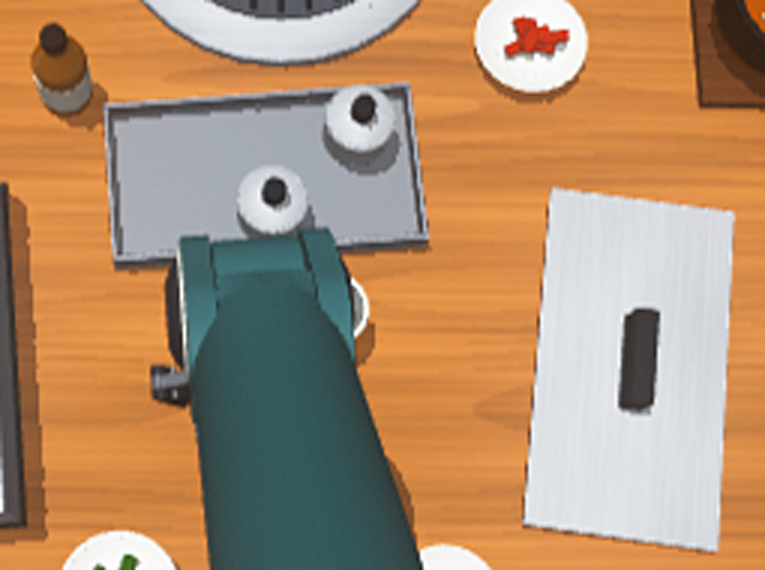

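View pics/s10.png

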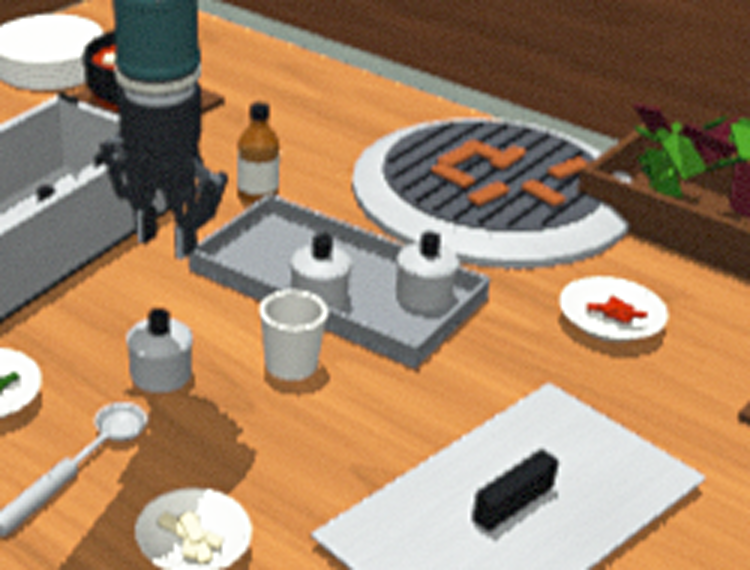

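Both light pots stand in the tray. Back to the borderline pot: I'll take a long empty reading, then a long loaded reading at the same pose.

Emit:
play_rows(steps=[{"gripper": 0.45,"slide": [-0.14,0.0,0.05],"yaw": 0},{"gripper": 0.45,"slide": [-0.14,0.0,0.05],"yaw": 0},{"gripper": 0.45,"slide": [-0.14,0.0,0.05],"yaw": 0},{"gripper": 0.45,"slide": [-0.14,0.0,0.05],"yaw": 0},{"gripper": 0.45,"slide": [-0.14,0.0,0.05],"yaw": 0}])

```text
t: 44.67
tool_pos: [0.4256, 0.0456, 0.1527]
tool_rot: [3.133, 0.038, -3.029]
contact_force: [-0.5, 0.6, 0.1]
gripper_width: 0.0385
```

```bash
python3 - <<'E'
from h import *
wt(20);wt(150)
print(get_obs()["joint_pos"].tolist(),get_obs()["joint_torque"].tolist())
E
```

```text
Fz -0.034 sd 0.461 tau [-29.758 -19.216] [0.0639 0.0241] q [0.185  2.2338]
45.67 [0.4246 0.0457 0.1528] [ 3.132  0.038 -3.029] [-0.18 -0.02 -0.06] 0.0385
Fz 0.059 sd 0.474 tau [-29.754 -19.196] [0.0006 0.0002] q [0.1851 2.2338]
53.17 [0.4246 0.0457 0.1528] [ 3.132  0.038 -3.029] [0.16 0.33 0.19] 0.0384
[-0.4094938886558873, 0.18507475773692272, 0.2527605238403174, 2.233800720161603, -0.08365817840618138, 0.6920854486855167, 1.5854753050365449] [0.00032505822673556395, -29.75421667098999, 1.1085910722613335, -19.196226596832275, -0.013229077449068427, -0.13295311946421862, 1.423449560888912e-05]
```

Emit:
play_rows(steps=[{"gripper": 0.45,"slide": [0,0,-0.3],"yaw": 0},{"gripper": 0.45,"slide": [0,0,-0.6],"yaw": 0},{"gripper": 0.45,"slide": [0,0,-0.9],"yaw": 0},{"gripper": 0.45,"slide": [0,0,-0.95],"yaw": 0},{"gripper": 0.45,"slide": [0,0,-0.95],"yaw": 0}])

```text
t: 53.58
tool_pos: [0.4231, 0.0453, 0.0564]
tool_rot: [3.133, 0.033, -3.029]
contact_force: [0.4, -0.3, -0.5]
gripper_width: 0.0387
```

Emit:
play_rows(steps=[{"gripper": 0.0,"slide": [0,0,0],"yaw": 0},{"gripper": 0.0,"slide": [0,0,0],"yaw": 0},{"gripper": 0.0,"slide": [0,0,0],"yaw": 0}])

```text
t: 53.83
tool_pos: [0.424, 0.0455, 0.0577]
tool_rot: [3.133, 0.035, -3.029]
contact_force: [0.0, -1.0, -2.3]
gripper_width: 0.0198
```

Emit:
play_rows(steps=[{"gripper": 0.0,"slide": [0,0.0,0.3],"yaw": 0},{"gripper": 0.0,"slide": [0,0,0.6],"yaw": 0},{"gripper": 0.0,"slide": [0,0,0.95],"yaw": 0},{"gripper": 0.0,"slide": [0,0,0.95],"yaw": 0},{"gripper": 0.0,"slide": [0,0,0.95],"yaw": 0}])

```text
t: 54.25
tool_pos: [0.4255, 0.046, 0.1552]
tool_rot: [3.131, 0.042, -3.029]
contact_force: [-0.3, 0.7, -2.5]
gripper_width: 0.02
```

```bash
python3 - <<'E'
from h import *
wt(20);wt(150)
print(get_obs()["joint_pos"].tolist(),get_obs()["joint_torque"].tolist())
E
```

```text
Fz -2.898 sd 0.534 tau [-30.943 -20.106] [0.4437 0.3058] q [0.1854 2.2345]
55.25 [0.424  0.0455 0.1527] [ 3.133  0.036 -3.029] [-0.14  0.33 -2.32] 0.0197
Fz -2.513 sd 0.486 tau [-30.689 -20.017] [0.0017 0.0004] q [0.1855 2.2345]
62.75 [0.424  0.0455 0.1527] [ 3.133  0.035 -3.029] [ 0.41 -0.44 -2.39] 0.0199
[-0.42448069664205745, 0.1854569270695547, 0.26958254239166485, 2.234531391389784, -0.08811863541590655, 0.6941849519357137, 1.5902056124975426] [6.856460913695628e-05, -30.689499378204346, 1.227046251296997, -20.017223954200745, -0.018011185456998646, -0.15356061514467, -2.269553590394935e-05]
```

```bash
cat > fit.py <<'E'
from h import *
from scipy.optimize import least_squares
from scipy.spatial.transform import Rotation as R
Q=np.array([[-1.25899319,0.46840911,-0.01161264,1.60367257,0.0060413,1.07138491,-0.05633625],
[-0.3757280549355046,0.1997077664447905,0.20366249883929957,2.209421023653463,-0.05115132297946167,0.739002940544037,1.5222514377354723],
[-0.4094938886558873,0.18507475773692272,0.2527605238403174,2.233800720161603,-0.08365817840618138,0.6920854486855167,1.5854753050365449],
[-0.42448069664205745,0.1854569270695547,0.26958254239166485,2.234531391389784,-0.08811863541590655,0.6941849519357137,1.5902056124975426]])
T=np.array([[5.78e-05,-53.2376754,.0213995279,-25.1314688,.0113444345,.00753526721,0],
[8.4e-6,-30.966650247573853,1.0011915117502213,-19.22990620136261,0.022639307426288724,0.006548975652549416,0],
[3e-4,-29.75421667098999,1.1085910722613335,-19.196226596832275,-0.013229077449068427,-0.13295311946421862,0],
[7e-5,-30.689499378204346,1.227046251296997,-20.017223954200745,-0.018011185456998646,-0.15356061514467,0]])
P=np.array([[0.2256822,0.60894357,0.23029736],[0.42210345768176905,0.04641912445881207,0.15351944569885778],[.4246,.0457,.1528],[.4240,.0455,.1527]])
E_=np.array([[-3.13975945,1.589e-4,2.78671827],[-3.136,-.001,-3.052],[3.132,.038,-3.029],[3.133,.035,-3.029]])
rx=lambda a:R.from_rotvec([a,0,0]);ry=lambda a:R.from_rotvec([0,a,0]);rz=lambda a:R.from_rotvec([0,0,a])
def frames(q,s):
    # s signs for roll joints 1,3,5,7
    R2=rz(s[0]*q[0])*ry(q[1]); R3=R2*rz(s[1]*q[2]); R4=R3*ry(q[3]); R5=R4*rz(s[2]*q[4]); R6=R5*ry(q[5]); return R3,R4,R5,R6
def offs(k): # k: base z, link1(x,y,z), link2(x,y,z), tool(x,y,z)
    return k
E
cat > fit2.py <<'E'
from fit import *
import itertools
best=None
for s in itertools.product([1,-1],repeat=3):
    def tcp(q,k):
        R3,R4,R5,R6=frames(q,s)
        return np.array([0,0,k[0]])+R3.apply(k[1:4])+R4.apply([k[4],0,k[5]])+R6.apply([k[6],0,k[7]])
    def zz(q): return frames(q,s)[3].apply([0,0,1])
    def res(k): 
        return np.concatenate([tcp(q,k)-p for q,p in zip(Q,P)])*1000
    k0=[.3,0,0,.48,0,.49,0,.3]
    # mild priors
    r=least_squares(lambda k:np.concatenate([res(k),(np.array(k)-k0)[[1,2,4,6]]*1000*.02]),k0)
    zt=[np.degrees(np.arccos(np.clip(zz(q)@R.from_euler('xyz',e).apply([0,0,1]),-1,1))) for q,e in zip(Q,E_)]
    print(s,np.abs(res(r.x)).max().round(2),r.x.round(4),np.round(zt,2))
o=get_obs();print(o["joint_pos"],o["tool_pos"],o["tool_rot"])
E
python3 fit2.py
```

```text
(1, 1, 1) 21.31 [-5.4437 -0.6786  0.3543  1.3125 -3.172  -2.4154 -0.0932 -0.2541] [0.2  0.66 1.56 1.45]
(1, 1, -1) 33.34 [-3.8575 -0.3355  0.3557  0.0999 -2.3546 -1.8314 -0.2133 -0.9032] [0.58 4.6  4.58 5.03]
(1, -1, 1) 22.2 [ 4.2916  1.3496  0.3864 -4.4826  1.0392  0.8724 -0.0443 -1.8779] [0.69 3.99 7.67 7.89]
(1, -1, -1) 41.98 [ 1.284   0.9363  0.3874 -2.5416 -0.3287  0.0078  0.3607 -1.3497] [0.2  0.26 1.79 1.7 ]
(-1, 1, 1) 8.35 [-3.0471 -0.5644 -0.0448  2.4147 -1.1886 -0.4332  0.1274  0.3842] [0.01 0.59 0.24 0.29]
(-1, 1, -1) 9.22 [-2.8934 -0.6723 -0.0445  1.8742 -0.7941 -0.376  -0.3503 -0.2705] [0.6  4.53 6.35 6.72]
(-1, -1, 1) 3.89 [-0.1707 -0.1356 -0.0332  0.7053 -0.1362  0.307  -0.1168  0.2612] [0.61 3.96 6.14 6.44]
(-1, -1, -1) 0.28 [ 0.3301  0.0015 -0.0333  0.5167 -0.0144  0.4666  0.0016  0.3484] [0.   0.03 0.03 0.03]
[-0.4244807   0.18545693  0.26958254  2.23453139 -0.08811864  0.69418495
  1.59020561] [0.42398286 0.04550588 0.15268841] [ 3.13269649  0.03545181 -3.02894162]
```

```bash
cat > fit3.py <<'E'
from fit import *
s=(-1,-1,-1);k=[0.3301,0.0,-0.0333,0.5167,-0.0135,0.4666,0,0.3484]
def U(q,w,m):
    R3,R4,R5,R6=frames(q,s)
    h=R3.apply([w[0],w[1],w[2]])[2]+R4.apply([w[3],w[6],w[4]])[2]+R6.apply([0,0,w[5]])[2]
    h+=m*9.81*(R3.apply(k[1:4])+R4.apply([k[4],0,k[5]])+R6.apply([k[6],0,k[7]+.028]))[2]
    return h
def tau(q,w,m):
    g=np.zeros(7)
    for i in range(7):
        d=np.zeros(7);d[i]=1e-5;g[i]=(U(q+d,w,m)-U(q-d,w,m))/2e-5
    return g
def run(Q,T,ld,verbose=1):
    def res(x): return np.concatenate([(tau(q,x[:7],x[7] if l else 0)-t)[[1,2,3,4,5]] for q,t,l in zip(Q,T,ld)])
    r=least_squares(res,[0,-1,60,0,28,3,0,.26])
    J=r.jac;c=np.linalg.pinv(J.T@J)
    print(r.x.round(4),"maxres",np.abs(r.fun).max().round(4),"sd m",np.sqrt(c[7,7]*(r.fun@r.fun)/max(1,len(r.fun)-8)).round(4)); print(r.fun.reshape(-1,5).round(3))
if __name__=="__main__": run(Q,T,[0,0,0,1])
E
python3 fit3.py
```

```text
[ 1.21000e-02 -8.87900e-01  6.22290e+01  8.50000e-03  2.86682e+01
  3.48110e+00  5.19000e-01  2.60300e-01] maxres 0.0121 sd m 0.0021
[[-0.    -0.005  0.001 -0.011 -0.001]
 [-0.005 -0.002  0.002 -0.009 -0.001]
 [-0.003 -0.001  0.005 -0.008  0.002]
 [ 0.008  0.012 -0.009 -0.009 -0.003]]
```

```bash
cat > lg.py <<'E'
import sys,json
from h import *
l=int(sys.argv[1]);n=int(sys.argv[2])
wt(8);wt(n)
q=[];t=[]
for _ in range(3): camera("top");o=get_obs();q.append(o["joint_pos"]);t.append(o["joint_torque"])
print(np.std(q,0).max(),np.std(t,0).max())
open("log.jsonl","a").write(json.dumps([np.mean(q,0).tolist(),np.mean(t,0).tolist(),o["tool_pos"].tolist(),o["tool_rot"].tolist(),l])+"\n")
E
echo ok
```

```text
ok
```

Emit:
play_rows(steps=[{"gripper": 0.0,"slide": [0,0.1,0.3],"yaw": 0},{"gripper": 0.0,"slide": [0.1,0.4,0.5],"yaw": 0},{"gripper": 0.0,"slide": [0.2,0.8,0.5],"yaw": 0},{"gripper": 0.0,"slide": [0.3,1,0.5],"yaw": 0},{"gripper": 0.0,"slide": [0.3,1,0.5],"yaw": 0}])

```text
t: 63.17
tool_pos: [0.4557, 0.1511, 0.2035]
tool_rot: [3.13, 0.039, -3.022]
contact_force: [-0.0, -0.7, -2.3]
gripper_width: 0.0199
```

```bash
python3 lg.py 1 30
```

```text
Fz -2.364 sd 0.638 tau [-34.13  -23.574] [0.0489 0.5125] q [0.1879 2.081 ]
63.57 [0.4538 0.1446 0.2027] [ 3.133  0.035 -3.03 ] [-0.38 -0.68 -2.08] 0.0199
Fz -2.577 sd 0.570 tau [-34.332 -23.108] [0.0218 0.0158] q [0.1885 2.0801]
65.07 [0.454  0.1455 0.2027] [ 3.133  0.035 -3.029] [-0.78 -0.33 -1.98] 0.0202
3.388365365203383e-05 0.00032117004762746715
```

Emit:
play_rows(steps=[{"gripper": 0.0,"slide": [0.1,0.4,0],"yaw": 0},{"gripper": 0.0,"slide": [0.2,0.8,0],"yaw": 0},{"gripper": 0.0,"slide": [0.2,1,0],"yaw": 0}])

```text
t: 65.47
tool_pos: [0.4754, 0.2505, 0.2033]
tool_rot: [3.13, 0.039, -3.027]
contact_force: [-0.1, 0.4, -2.4]
gripper_width: 0.02
```

Emit:
play_rows(steps=[{"gripper": 0.0,"slide": [0.1,0.4,0],"yaw": 0},{"gripper": 0.0,"slide": [0.15,0.8,0],"yaw": 0},{"gripper": 0.0,"slide": [0.15,1,0],"yaw": 0},{"gripper": 0.0,"slide": [0.15,1,0],"yaw": 0}])

```text
t: 65.8
tool_pos: [0.4887, 0.3578, 0.2028]
tool_rot: [3.126, 0.039, -3.019]
contact_force: [-0.9, 1.0, -2.4]
gripper_width: 0.0199
```

```bash
python3 lg.py 1 30
```

```text
Fz -2.850 sd 0.433 tau [-48.444 -25.03 ] [0.0952 0.4787] q [0.3949 1.7894]
66.2 [0.4908 0.3492 0.2035] [ 3.13   0.039 -3.028] [-0.29  0.02 -2.03] 0.0194
Fz -2.475 sd 0.410 tau [-48.825 -24.618] [0.0351 0.0142] q [0.3959 1.7884]
67.7 [0.4904 0.3505 0.2033] [ 3.13   0.039 -3.027] [ 0.53 -0.02 -2.56] 0.0196
2.1790436303452144e-05 0.00042989124348992734
```

```bash
cat > fit4.py <<'E'
from fit3 import *
import fit3,json
D=[json.loads(l) for l in open("log.jsonl")]
Qa=np.vstack([Q]+[d[0] for d in D]);Ta=np.vstack([T]+[d[1] for d in D]);Pa=np.vstack([P]+[d[2] for d in D]);ld=[0,0,0,1]+[d[4] for d in D]
def tcp(q,k):
    R3,R4,R5,R6=frames(q,s)
    return np.array([0,0,k[0]])+R3.apply(k[1:4])+R4.apply([k[4],0,k[5]])+R6.apply([k[6],0,k[7]])
k0=np.array(k)
r=least_squares(lambda x:np.concatenate([np.concatenate([tcp(q,x)-p for q,p in zip(Qa,Pa)])*1000,(x-k0)[[1,6]]*20]),k0)
print("kin",r.x.round(4),np.abs(r.fun).max().round(2)); fit3.k[:]=list(r.x)
run(Qa,Ta,ld)
E
python3 fit4.py
```

```text
kin [ 0.3435  0.0059 -0.0332  0.5138 -0.0118  0.4704  0.0062  0.3537] 0.6
[-5.60000e-03 -6.78300e-01  6.22724e+01  1.26000e-02  2.86696e+01
  3.66290e+00  3.32600e-01  2.61400e-01] maxres 0.016 sd m 0.0013
[[-0.003 -0.015  0.002 -0.011 -0.001]
 [ 0.002 -0.007  0.004 -0.008 -0.001]
 [-0.004 -0.006  0.    -0.009 -0.004]
 [-0.     0.007 -0.005 -0.011  0.006]
 [ 0.004  0.008 -0.001 -0.01   0.005]
 [ 0.002  0.016 -0.001 -0.009  0.005]]
```

Force and torque both say about 261–262 g, slightly over the limit, so this one goes in the pan (slot (.4874, .379)).

Emit:
play_rows(steps=[{"gripper": 0.0,"slide": [0,0.285,0],"yaw": 0},{"gripper": 0.0,"slide": [0,0.285,-0.2],"yaw": 0},{"gripper": 0.0,"slide": [0,0.285,-0.5],"yaw": 0},{"gripper": 0.0,"slide": [0,0.285,-0.8],"yaw": 0},{"gripper": 0.0,"slide": [0,0.285,-0.9],"yaw": 0}])

```text
t: 68.27
tool_pos: [0.488, 0.3773, 0.109]
tool_rot: [3.134, 0.033, -3.026]
contact_force: [-0.6, 0.1, -3.9]
gripper_width: 0.0198
```

Emit:
play_rows(steps=[{"gripper": 0.0,"slide": [0,0,-0.2],"yaw": 0},{"gripper": 0.0,"slide": [0,0,-0.4],"yaw": 0},{"gripper": 0.0,"slide": [0,0,-0.44],"yaw": 0},{"gripper": 0.0,"slide": [0,0,-0.44],"yaw": 0}])

```text
t: 68.6
tool_pos: [0.4883, 0.378, 0.0654]
tool_rot: [3.133, 0.033, -3.026]
contact_force: [0.4, 0.1, -3.2]
gripper_width: 0.0197
```

Emit:
play_rows(steps=[{"gripper": 0.0,"slide": [0,0,-0.015],"yaw": 0},{"gripper": 0.0,"slide": [0,0,-0.02],"yaw": 0},{"gripper": 0.0,"slide": [0,0,-0.02],"yaw": 0}])

```text
t: 68.85
tool_pos: [0.4891, 0.3782, 0.0649]
tool_rot: [3.132, 0.034, -3.026]
contact_force: [-1.5, -2.7, 4.0]
gripper_width: 0.0195
```

Emit:
play_rows(steps=[{"gripper": 0.45,"slide": [0,0,0],"yaw": 0},{"gripper": 0.45,"slide": [0,0,0],"yaw": 0},{"gripper": 0.45,"slide": [0,0,0],"yaw": 0}])

```text
t: 69.1
tool_pos: [0.4896, 0.3785, 0.0655]
tool_rot: [3.132, 0.035, -3.026]
contact_force: [-0.2, -0.1, -0.4]
gripper_width: 0.0382
```

Emit:
play_rows(steps=[{"gripper": 0.45,"slide": [0,0,0.3],"yaw": 0},{"gripper": 0.45,"slide": [0,0,0.6],"yaw": 0},{"gripper": 0.45,"slide": [0,0,0.95],"yaw": 0},{"gripper": 0.45,"slide": [0,-0.2,1],"yaw": 0},{"gripper": 0.45,"slide": [0,-0.28,1],"yaw": 0}])

```text
t: 69.52
tool_pos: [0.4913, 0.35, 0.1685]
tool_rot: [3.129, 0.04, -3.027]
contact_force: [-0.1, -1.8, -0.2]
gripper_width: 0.0386
```

Emit:
play_rows(steps=[{"gripper": 0.45,"slide": [0,0,0.34],"yaw": 0},{"gripper": 0.45,"slide": [0,0,0.34],"yaw": 0},{"gripper": 0.45,"slide": [0,0,0.34],"yaw": 0}])

```text
t: 69.77
tool_pos: [0.4921, 0.35, 0.2034]
tool_rot: [3.128, 0.042, -3.028]
contact_force: [0.3, -0.7, -0.2]
gripper_width: 0.0382
```

```bash
python3 lg.py 0 30; python3 fit4.py
```

```text
Fz 0.151 sd 0.352 tau [-47.93  -23.799] [0.5402 0.3485] q [0.398  1.7895]
70.17 [0.491  0.3499 0.2016] [ 3.13   0.039 -3.027] [ 0.43 -0.01 -0.2 ] 0.0382
Fz -0.126 sd 0.527 tau [-47.301 -23.563] [0.0352 0.0237] q [0.3969 1.789 ]
71.67 [0.4913 0.35   0.2025] [ 3.13   0.04  -3.027] [ 0.85 -0.52 -0.74] 0.0388
2.188652105109004e-05 0.0009444677119708177
kin [ 0.3439  0.0072 -0.0333  0.5141 -0.012   0.4711  0.008   0.3537] 0.69
[-3.60000e-03 -7.11900e-01  6.22620e+01  1.06000e-02  2.86678e+01
  3.66670e+00  3.57900e-01  2.62000e-01] maxres 0.0195 sd m 0.0012
[[ 0.001 -0.012  0.003 -0.011 -0.001]
 [ 0.003 -0.005  0.004 -0.008 -0.001]
 [-0.003 -0.005 -0.    -0.009 -0.005]
 [-0.001  0.009 -0.004 -0.011  0.01 ]
 [ 0.003  0.009 -0.    -0.01   0.01 ]
 [ 0.002  0.019  0.    -0.009  0.009]
 [-0.004 -0.009 -0.003 -0.01  -0.006]]
```

Combined estimate is 262 ± 1.5 g, so the pan it stays. All six are sorted. Next is the lid: check the scene, then move over.

Emit:
play_rows(steps=[{"gripper": 0.45,"slide": [0,-0.4,0],"yaw": -0.08},{"gripper": 0.45,"slide": [0,-0.8,0],"yaw": -0.16},{"gripper": 0.45,"slide": [0,-1,0],"yaw": -0.235}])

```text
t: 72.07
tool_pos: [0.4914, 0.2452, 0.2023]
tool_rot: [3.132, 0.04, 3.002]
contact_force: [-0.2, -1.0, -0.1]
gripper_width: 0.0385
```

Emit:
play_rows(steps=[{"gripper": 0.45,"slide": [0,-0.4,0],"yaw": 0},{"gripper": 0.45,"slide": [0,-0.8,0],"yaw": 0},{"gripper": 0.45,"slide": [0,-1,0],"yaw": 0}])

```text
t: 72.32
tool_pos: [0.4912, 0.1402, 0.2024]
tool_rot: [3.133, 0.04, 2.998]
contact_force: [-0.0, -0.7, -0.2]
gripper_width: 0.0381
```

Emit:
play_rows(steps=[{"gripper": 0.45,"slide": [0,-0.4,0],"yaw": 0},{"gripper": 0.45,"slide": [0,-0.8,0],"yaw": 0},{"gripper": 0.45,"slide": [0,-1,0],"yaw": 0}])

```text
t: 72.57
tool_pos: [0.4909, 0.0353, 0.2028]
tool_rot: [3.134, 0.041, 2.993]
contact_force: [0.9, 0.0, -0.3]
gripper_width: 0.0387
```

```bash
python3 - <<'E'
from h import *
a=crop("top","t12",100,80,460,290,2.2);st()
crop("top","t12b",110,120,215,270,4,a)
crop("top","t12c",345,130,445,270,4,a)
crop("side","s12",130,70,430,290,2.6)
E
```

```text
72.62 [0.491  0.0322 0.2029] [3.136 0.041 2.989] [ 0.52 -3.26 -0.57] 0.0387
```

View pics/t12.png

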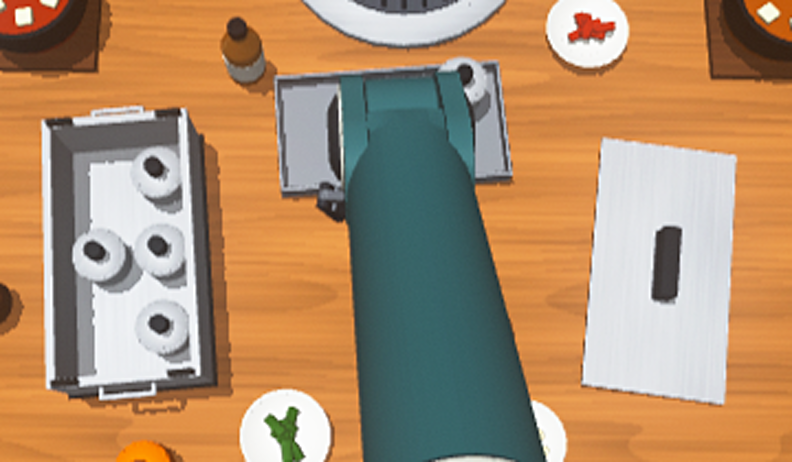

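View pics/t12b.png

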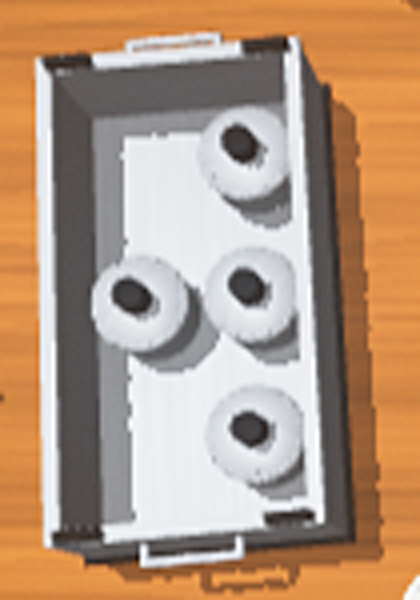

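View pics/s12.png

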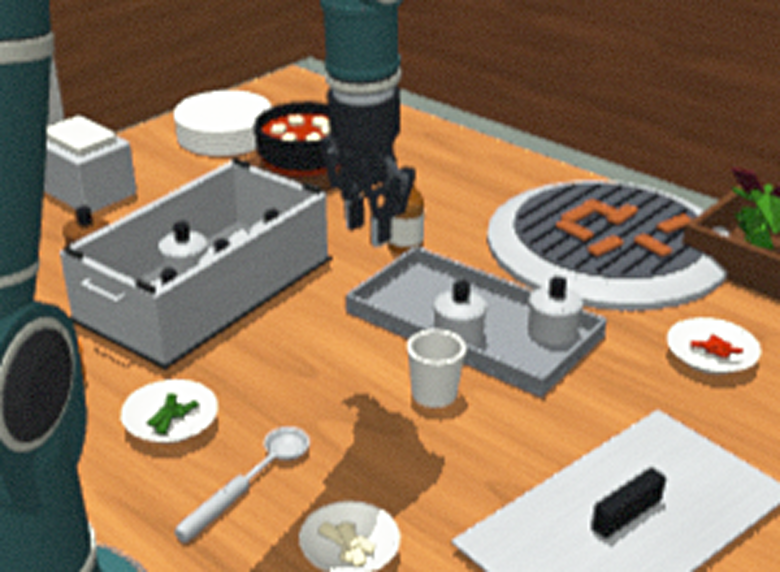

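View pics/t12c.png

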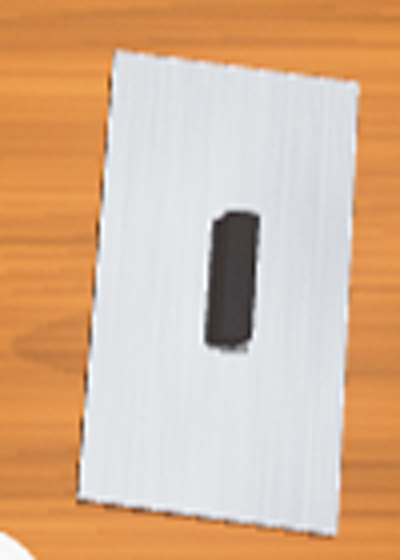

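All as before: four pots upright in the pan, two in the tray, and the lid unmoved. On to the lid bar.

Emit:
play_rows(steps=[{"gripper": 0.6,"slide": [0,-0.4,0],"yaw": 0},{"gripper": 0.6,"slide": [0,-0.8,0],"yaw": 0},{"gripper": 0.6,"slide": [0,-1,0],"yaw": 0.02}])

```text
t: 72.92
tool_pos: [0.4912, -0.0679, 0.2032]
tool_rot: [3.135, 0.042, 3.009]
contact_force: [0.3, -0.1, 0.4]
gripper_width: 0.0514
```

Emit:
play_rows(steps=[{"gripper": 0.6,"slide": [0,-0.4,0],"yaw": 0},{"gripper": 0.6,"slide": [0,-0.8,0],"yaw": 0},{"gripper": 0.6,"slide": [0,-1,0],"yaw": 0.02}])

```text
t: 73.17
tool_pos: [0.4912, -0.1721, 0.2037]
tool_rot: [3.137, 0.043, 3.027]
contact_force: [0.3, -0.2, -0.0]
gripper_width: 0.0511
```

Emit:
play_rows(steps=[{"gripper": 0.6,"slide": [0,-0.4,0],"yaw": 0},{"gripper": 0.6,"slide": [0,-0.8,0],"yaw": 0},{"gripper": 0.6,"slide": [0,-1,-0.1],"yaw": 0.02}])

```text
t: 73.42
tool_pos: [0.4922, -0.2771, 0.1957]
tool_rot: [3.141, 0.048, 3.045]
contact_force: [0.2, -1.7, 0.3]
gripper_width: 0.0517
```

Emit:
play_rows(steps=[{"gripper": 0.6,"slide": [0,-0.4,-0.2],"yaw": 0},{"gripper": 0.6,"slide": [0,-0.45,-0.5],"yaw": 0},{"gripper": 0.6,"slide": [0,-0.45,-0.85],"yaw": 0},{"gripper": 0.6,"slide": [0,-0.45,-0.85],"yaw": 0}])

```text
t: 73.75
tool_pos: [0.4888, -0.3196, 0.1044]
tool_rot: [3.136, 0.037, 3.044]
contact_force: [-0.4, 1.0, -0.8]
gripper_width: 0.0513
```

```bash
python3 - <<'E'
from h import *
crop("side","s13",280,150,480,300,4);st()
crop("top","t13",345,130,445,270,4)
E
```

```text
73.8 [ 0.4904 -0.3199  0.1074] [3.137 0.041 3.045] [0.39 0.11 0.66] 0.0514
```

View pics/s13.png

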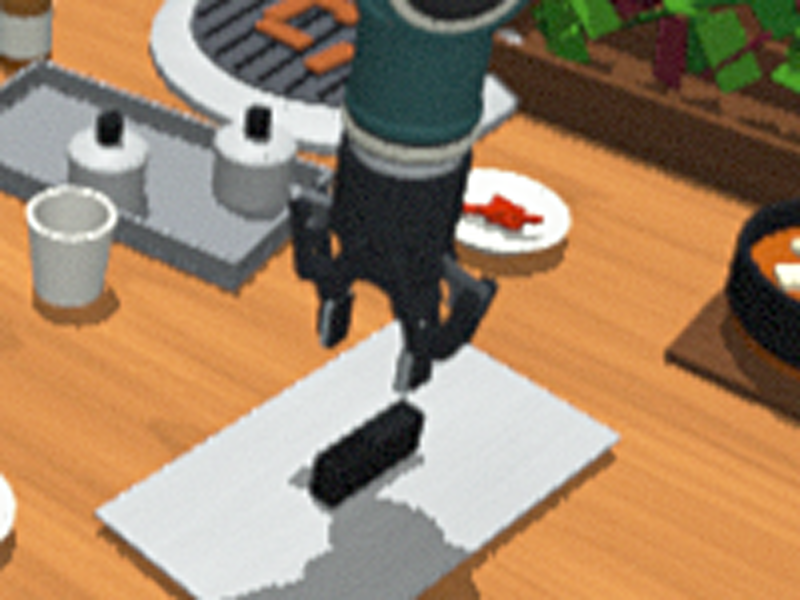

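The fingers straddle the bar line. I'll correct yaw and y, then go down.

Emit:
play_rows(steps=[{"gripper": 0.6,"slide": [0,-0.07,0],"yaw": -0.033},{"gripper": 0.6,"slide": [0,-0.07,-0.2],"yaw": -0.033},{"gripper": 0.6,"slide": [0,-0.07,-0.5],"yaw": -0.033},{"gripper": 0.6,"slide": [0,-0.07,-0.5],"yaw": -0.033},{"gripper": 0.6,"slide": [0,-0.07,-0.5],"yaw": -0.033}])

```text
t: 74.27
tool_pos: [0.4927, -0.3274, 0.061]
tool_rot: [3.139, 0.045, 3.011]
contact_force: [-0.9, 0.4, 0.5]
gripper_width: 0.0514
```

```bash
python3 - <<'E'
from h import *
crop("side","s14",300,170,460,290,5);st()
E
```

```text
74.32 [ 0.4934 -0.3281  0.062 ] [3.14  0.048 3.011] [ 0.28  0.27 -0.66] 0.0515
```

View pics/s14.png

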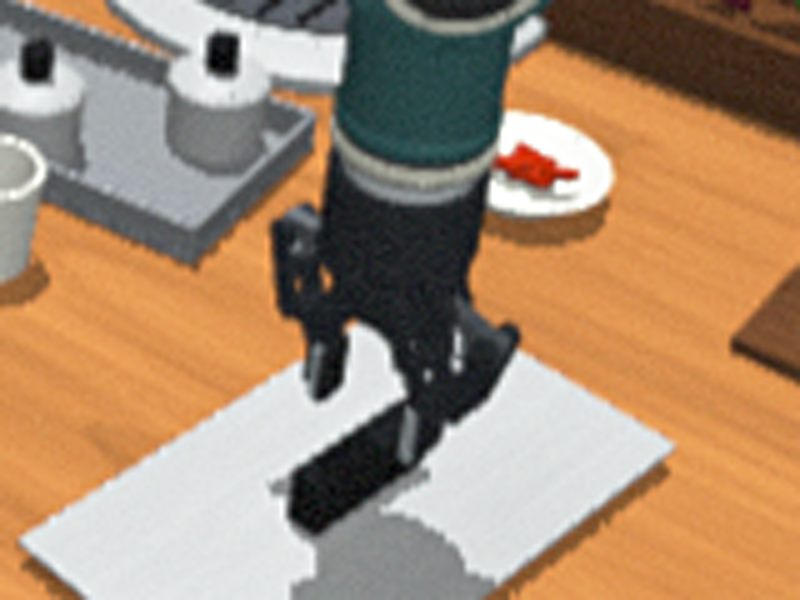

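```bash
python3 - <<'E'
from h import *
f=lambda p:((np.array(w2p("side",p))-[300,170])*5).round(0)
c=np.array([.4911,-.3279]);a=np.radians(-7.5);u=np.array([np.cos(a),np.sin(a)])
for s in(-.045,.045): print(f([*(c+s*u),.052]))
print(f([.4934,-.3281,.062]))
v=np.array([-u[1],u[0]])
for s in(-.026,.026): print(f([*(np.array([.4934,-.3281])+s*v),.064]))
E
```

```text
[305. 478.]
[418. 402.]
[368. 423.]
[409. 447.]
[329. 394.]
```

Projected finger tips (409,447) and (329,394) and the bar ends match the picture, so the bar is centred. Down and close.

Emit:
play_rows(steps=[{"gripper": 0.6,"slide": [-0.03,0,-0.15],"yaw": 0},{"gripper": 0.6,"slide": [-0.03,0,-0.3],"yaw": 0},{"gripper": 0.6,"slide": [-0.03,0,-0.37],"yaw": 0},{"gripper": 0.6,"slide": [-0.03,0,-0.37],"yaw": 0},{"gripper": 0.6,"slide": [-0.03,0,-0.37],"yaw": 0}])

```text
t: 74.73
tool_pos: [0.4912, -0.3285, 0.0263]
tool_rot: [3.141, 0.049, 3.011]
contact_force: [-0.4, -0.0, 0.3]
gripper_width: 0.0512
```

Emit:
play_rows(steps=[{"gripper": 0.0,"slide": [0,0,0],"yaw": 0},{"gripper": 0.0,"slide": [0,0,0],"yaw": 0},{"gripper": 0.0,"slide": [0,0,0],"yaw": 0},{"gripper": 0.0,"slide": [0,0,0],"yaw": 0}])

```text
t: 75.07
tool_pos: [0.4922, -0.3288, 0.0277]
tool_rot: [3.141, 0.051, 3.011]
contact_force: [-1.0, 0.8, 6.4]
gripper_width: 0.0208
```

Emit:
play_rows(steps=[{"gripper": 0.0,"slide": [0,0,0.2],"yaw": 0},{"gripper": 0.0,"slide": [0,0,0.4],"yaw": 0},{"gripper": 0.0,"slide": [0,0,0.7],"yaw": 0},{"gripper": 0.0,"slide": [0,0,1],"yaw": 0},{"gripper": 0.0,"slide": [0,0,1],"yaw": 0}])

```text
t: 75.48
tool_pos: [0.4949, -0.3311, 0.1333]
tool_rot: [-3.139, 0.06, 3.011]
contact_force: [1.9, -1.4, -3.9]
gripper_width: 0.0209
```

```bash
python3 - <<'E'
from h import *
crop("side","s15",240,130,480,310,3.2);st()
E
```

```text
75.53 [ 0.4939 -0.33    0.1308] [-3.14   0.057  3.011] [ 0.65 -0.31 -3.5 ] 0.0214
```

View pics/s15.png

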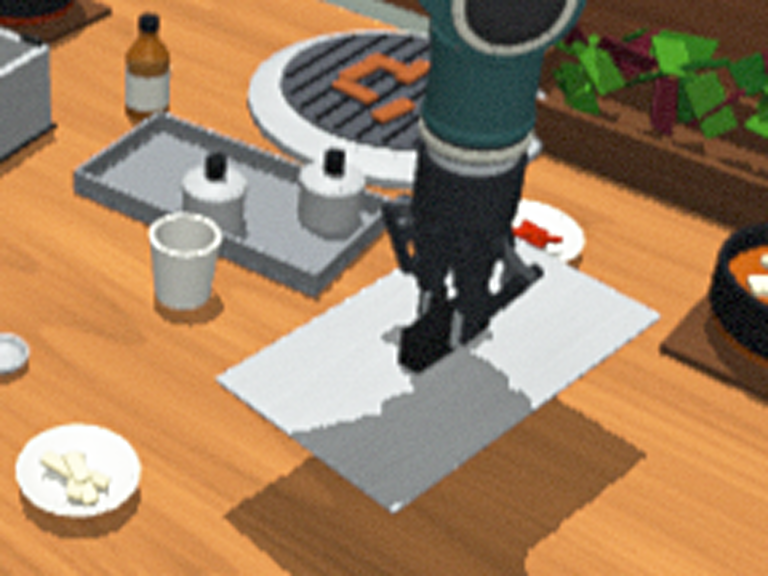

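The lid is held level. Raise it, then carry it across and turn it by about 13°.

Emit:
play_rows(steps=[{"gripper": 0.0,"slide": [0,0.1,0.3],"yaw": 0.0},{"gripper": 0.0,"slide": [0,0.3,0.6],"yaw": 0.04},{"gripper": 0.0,"slide": [0,0.6,0.6],"yaw": 0.08},{"gripper": 0.0,"slide": [0,0.9,0.6],"yaw": 0.12}])

```text
t: 75.87
tool_pos: [0.4937, -0.2398, 0.1912]
tool_rot: [-3.14, 0.058, 3.137]
contact_force: [-0.2, 0.6, -4.4]
gripper_width: 0.0209
```

Emit:
play_rows(steps=[{"gripper": 0.0,"slide": [0,0.35,0],"yaw": 0.03},{"gripper": 0.0,"slide": [0,0.7,0],"yaw": 0.07},{"gripper": 0.0,"slide": [0,1,0],"yaw": 0.1}])

```text
t: 76.12
tool_pos: [0.4922, -0.1369, 0.1896]
tool_rot: [-3.141, 0.055, -3.038]
contact_force: [0.7, 0.1, -3.3]
gripper_width: 0.0208
```

Emit:
play_rows(steps=[{"gripper": 0.0,"slide": [0,0.35,0],"yaw": 0},{"gripper": 0.0,"slide": [0,0.7,0],"yaw": 0},{"gripper": 0.0,"slide": [0,1,0],"yaw": 0}])

```text
t: 76.37
tool_pos: [0.4904, -0.0342, 0.188]
tool_rot: [3.141, 0.052, -3.037]
contact_force: [1.1, -0.3, -4.5]
gripper_width: 0.0206
```

Emit:
play_rows(steps=[{"gripper": 0.0,"slide": [0,0.35,0],"yaw": 0},{"gripper": 0.0,"slide": [0,0.7,0],"yaw": 0},{"gripper": 0.0,"slide": [0,1,0],"yaw": 0}])

```text
t: 76.62
tool_pos: [0.4886, 0.0683, 0.1864]
tool_rot: [3.141, 0.048, -3.035]
contact_force: [1.0, 0.2, -3.8]
gripper_width: 0.0206
```

Emit:
play_rows(steps=[{"gripper": 0.0,"slide": [0,0.35,0],"yaw": 0},{"gripper": 0.0,"slide": [0,0.7,0],"yaw": 0},{"gripper": 0.0,"slide": [0,1,0],"yaw": 0}])

```text
t: 76.87
tool_pos: [0.4867, 0.1707, 0.1847]
tool_rot: [3.141, 0.045, -3.033]
contact_force: [0.7, -0.2, -2.9]
gripper_width: 0.021
```

```bash
python3 - <<'E'
from h import *
crop("side","s16",100,50,420,290,2.4);st()
E
```

```text
76.92 [0.4866 0.1778 0.1849] [ 3.137  0.047 -3.026] [ 0.98  7.6  -2.85] 0.0207
```

View pics/s16.png

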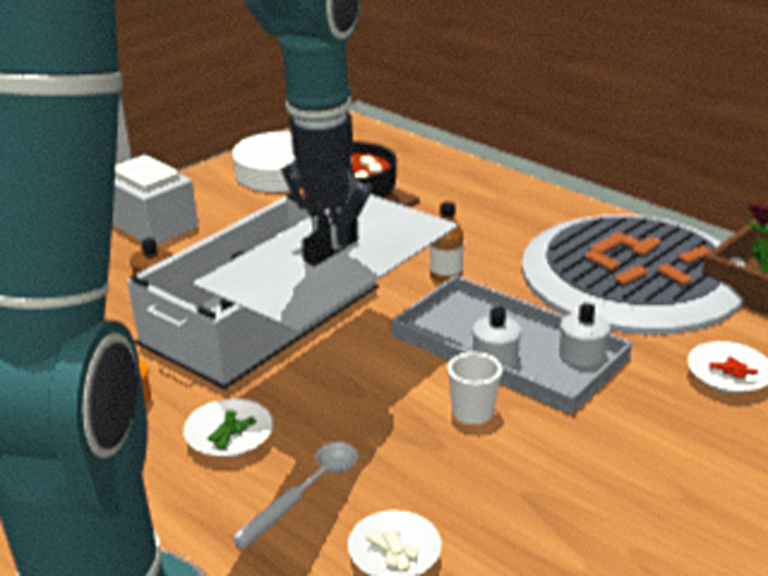

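Emit:
play_rows(steps=[{"gripper": 0.0,"slide": [0.03,0.35,0],"yaw": 0},{"gripper": 0.0,"slide": [0.05,0.65,0],"yaw": 0},{"gripper": 0.0,"slide": [0.05,0.9,0],"yaw": 0},{"gripper": 0.0,"slide": [0.05,1,0],"yaw": 0}])

```text
t: 77.25
tool_pos: [0.4897, 0.282, 0.1831]
tool_rot: [3.136, 0.044, -3.021]
contact_force: [-0.2, 1.2, -3.5]
gripper_width: 0.0209
```

Emit:
play_rows(steps=[{"gripper": 0.0,"slide": [0.0,0.3,0],"yaw": 0},{"gripper": 0.0,"slide": [0,0.55,0],"yaw": 0},{"gripper": 0.0,"slide": [0,0.6,0],"yaw": -0.02},{"gripper": 0.0,"slide": [0,0.6,0],"yaw": -0.02},{"gripper": 0.0,"slide": [0,0.6,0],"yaw": -0.02}])

```text
t: 77.67
tool_pos: [0.4891, 0.3405, 0.1816]
tool_rot: [3.139, 0.042, -3.041]
contact_force: [-0.1, -0.7, -3.3]
gripper_width: 0.021
```

```bash
python3 - <<'E'
from h import *
for _ in range(6): camera("top")
crop("side","s17",110,60,270,180,5);st()
crop("top","t17",100,110,220,270,4)
E
```

```text
78.02 [0.4899 0.3412 0.1832] [ 3.136  0.044 -3.043] [ 1.09  0.01 -3.36] 0.0208
```

View pics/s17.png

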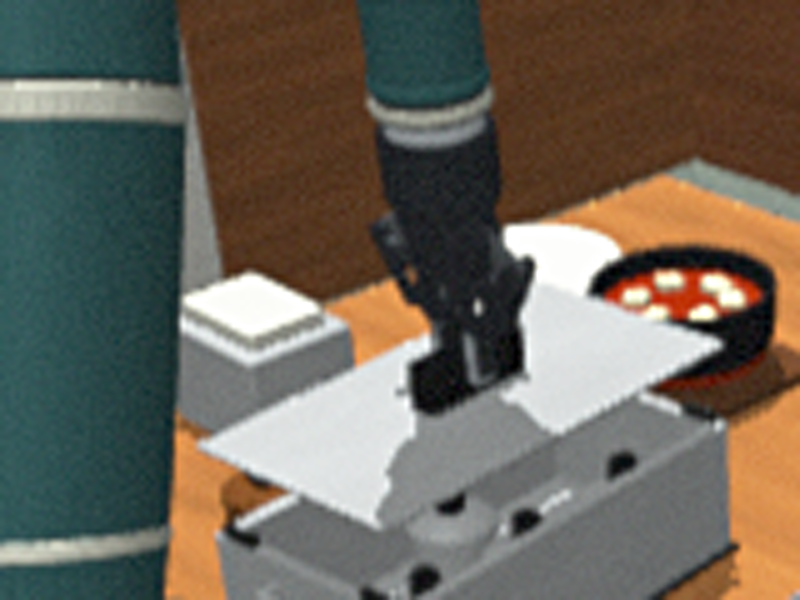

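View pics/t17.png

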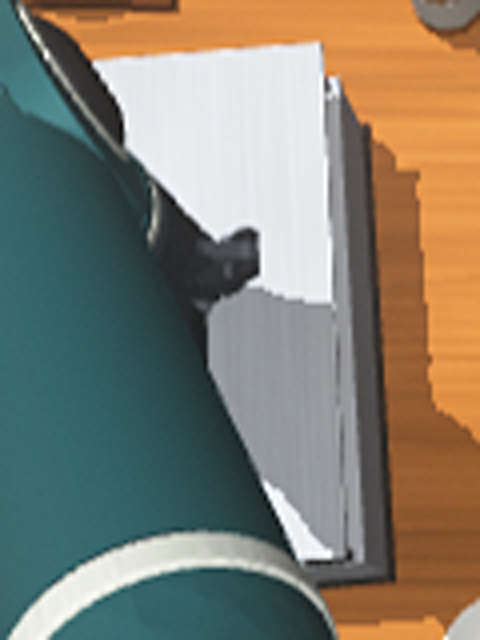

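```bash
python3 - <<'E'
from h import *
zl=.1832-.0277+.016
for n,u,v in [("+x-y",322,42),("-x-y",350,560)]: print("top lid",n,p2w("top",100+u/4,110+v/4,zl)[:2].round(4))
for n,u,v in [("-x+y",200,445),("-x-y",380,529),("+x-y",723,343)]: print("side lid",n,p2w("side",110+u/5,60+v/5,zl)[:2].round(4))
# predicted
def rect(c,a,z):
    u=np.array([np.cos(a),np.sin(a)]);v=np.array([-u[1],u[0]])
    return {n:np.array([*(np.array(c)+sx*.1625*u+sy*.088*v),z]) for n,sx,sy in(("+x+y",1,1),("+x-y",1,-1),("-x-y",-1,-1),("-x+y",-1,1))}
for n,p in rect([.4889,.3421],np.radians(5.8),zl).items(): print("pred lid",n,p.round(4),((np.array(w2p("top",p))-[100,110])*4).round(),((np.array(w2p("side",p))-[110,60])*5).round())
for n,p in rect([.4911,.3413],np.radians(5.75),.105).items(): print("pred pan",n,p.round(4),((np.array(w2p("top",p))-[110,120])*4).round(),((np.array(w2p("side",p))-[110,60])*5).round())
a=cv2.imread("pics/s12.png")
E
python3 - <<'E'
import cv2
# enlarged side pan from s12-type earlier: take no new picture
a=cv2.imread("pics/s12.png");print(a.shape)
cv2.imwrite("pics/s12z.png",cv2.resize(a[140:390,40:350],None,fx=2.4,fy=2.4,interpolation=cv2.INTER_CUBIC))
b=cv2.imread("pics/t12b.png")
cv2.imwrite("pics/t12z.png",cv2.resize(b[0:120,0:360],None,fx=2.2,fy=2.2,interpolation=cv2.INTER_CUBIC))
cv2.imwrite("pics/t12y.png",cv2.resize(b[490:590,0:360],None,fx=2.2,fy=2.2,interpolation=cv2.INTER_CUBIC))
E
```

```text
top lid +x-y [0.6582 0.2693]
top lid -x-y [0.3338 0.2352]
side lid -x+y [0.3201 0.4059]
side lid -x-y [0.334  0.2357]
side lid +x-y [0.6525 0.2618]
pred lid +x+y [0.6417 0.4461 0.1715] [40. 63.] [537. 274.]
pred lid +x-y [0.6595 0.271  0.1715] [319.  40.] [721. 336.]
pred lid -x-y [0.3361 0.2381 0.1715] [345. 556.] [380. 526.]
pred lid -x+y [0.3183 0.4132 0.1715] [ 45. 582.] [191. 442.]
pred pan +x+y [0.644  0.4451 0.105 ] [36. 59.] [546. 355.]
pred pan +x-y [0.6616 0.27   0.105 ] [299.  37.] [726. 420.]
pred pan -x-y [0.3382 0.2375 0.105 ] [324. 522.] [396. 618.]
pred pan -x+y [0.3206 0.4126 0.105 ] [ 43. 547.] [212. 530.]
(572, 780, 3)
```

View pics/s12z.png

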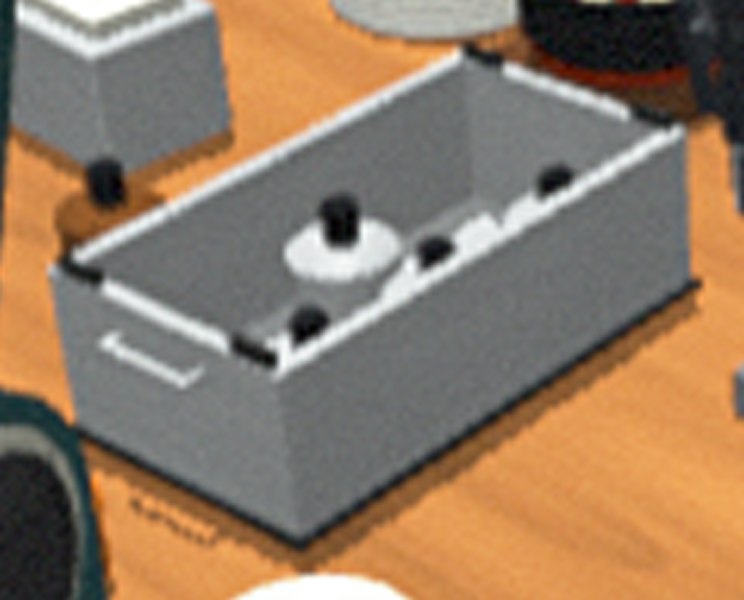

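View pics/t12z.png

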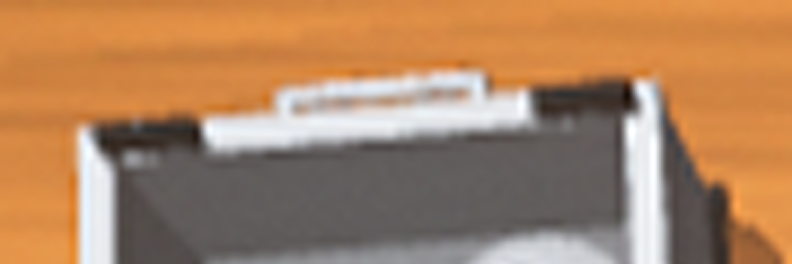

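View pics/t12y.png

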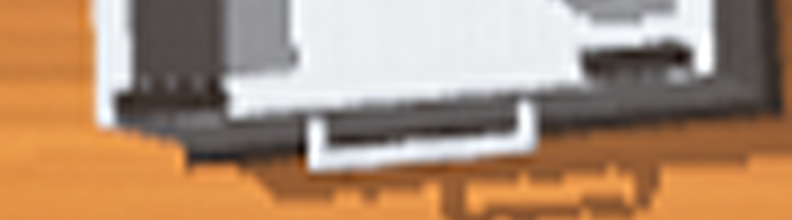

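```bash
cat > pose.py <<'E'
from h import *
from scipy.optimize import least_squares
from scipy.spatial.transform import Rotation as R
S={"+x+y":(1,1),"+x-y":(1,-1),"-x-y":(-1,-1),"-x+y":(-1,1)}
def corner(x,n): 
    sx,sy=S[n]; return x[:3]+R.from_euler('xyz',[x[4],x[5],x[3]]).apply([sx*.1625,sy*.088,0])
def fit(obs,x0,tiltw=200):
    f=lambda x:np.concatenate([np.concatenate([np.array(w2p(c,corner(x,n)))-p for c,n,p in obs]),np.array(x[4:6])*tiltw])
    r=least_squares(f,x0);print("xyz",r.x[:3].round(4),"rpy deg",np.degrees([r.x[4],r.x[5],r.x[3]]).round(2));print((r.fun[:-2].reshape(-1,2)).round(2).tolist());return r.x
E
python3 - <<'E'
from pose import *
s12=lambda u,v:np.array([130+(40+u/2.4)/2.6,70+(140+v/2.4)/2.6])
t12=lambda u,v:np.array([110+u/4,120+v/4])
top=[("top","+x+y",t12(36.4,58)),("top","+x-y",t12(299,38.6)),("top","-x+y",t12(44,546.8)),("top","-x-y",t12(325,525.5))]
side=[("side","-x+y",s12(52,268)),("side","-x-y",s12(277,377)),("side","+x-y",s12(686,128)),("side","+x+y",s12(463,46))]
x0=[.491,.341,.105,.1,0,0]
print("pan both");fit(top+side,x0,2000)
print("pan top");fit(top,x0,2000);print("pan side");fit(side,x0,2000)
t17=lambda u,v:np.array([100+u/4,110+v/4]);s17=lambda u,v:np.array([110+u/5,60+v/5])
lt=[("top","+x-y",t17(322,42)),("top","-x-y",t17(350,560))]
ls=[("side","-x+y",s17(200,445)),("side","-x-y",s17(380,529)),("side","+x-y",s17(723,343))]
x0=[.489,.342,.17,.1,0,0]
print("lid both");fit(lt+ls,x0,100);fit(lt+ls,x0,2000);print("side");fit(ls,x0,2000)
E
```

```text
pan both
xyz [0.4916 0.3412 0.1027] rpy deg [ 0.   -0.    5.77]
[[0.32, 0.33], [0.24, -0.24], [0.14, -0.1], [0.05, -0.89], [-1.11, -0.21], [-0.26, -0.13], [-0.02, 0.16], [-0.17, 0.27]]
pan top
xyz [0.4902 0.3407 0.1061] rpy deg [ 0.  -0.   5.7]
[[0.11, 0.31], [0.24, -0.2], [-0.24, 0.32], [-0.08, -0.42]]
pan side
xyz [0.4963 0.3454 0.0992] rpy deg [ 0.   -0.    5.86]
[[-0.44, -0.21], [0.34, -0.27], [0.06, 0.18], [0.02, 0.39]]
lid both
xyz [0.4886 0.3398 0.1691] rpy deg [-0.01  0.11  5.67]
[[0.59, 0.11], [-0.24, -0.71], [-1.34, 0.23], [0.42, 0.33], [-0.0, -0.46]]
xyz [0.4887 0.3398 0.1692] rpy deg [0.   0.   5.64]
[[0.6, 0.06], [-0.26, -0.68], [-1.33, 0.28], [0.4, 0.39], [0.01, -0.55]]
side
xyz [0.5022 0.3556 0.1579] rpy deg [-0.  -0.   4.6]
[[-0.13, -0.16], [0.15, 0.0], [-0.03, 0.17]]
```

Against the pan, the lid is off by about +2.9 mm in x and +1.4 mm in y. I'll correct that and go down to just above the pads.

Emit:
play_rows(steps=[{"gripper": 0.0,"slide": [0.03,0.015,-0.1],"yaw": 0.0},{"gripper": 0.0,"slide": [0.03,0.015,-0.25],"yaw": 0.0},{"gripper": 0.0,"slide": [0.03,0.015,-0.36],"yaw": 0.0},{"gripper": 0.0,"slide": [0.03,0.015,-0.36],"yaw": 0.0},{"gripper": 0.0,"slide": [0.03,0.015,-0.36],"yaw": 0.0}])

```text
t: 78.48
tool_pos: [0.4924, 0.3424, 0.1461]
tool_rot: [3.138, 0.042, -3.043]
contact_force: [1.0, -0.2, -2.8]
gripper_width: 0.0211
```

```bash
python3 - <<'E'
from h import *
for _ in range(6): camera("top")
crop("side","s18",110,60,270,180,5);st()
crop("top","t18",160,100,220,260,4)
E
```

```text
78.83 [0.4931 0.3431 0.1478] [ 3.136  0.045 -3.043] [ 0.38  0.23 -3.26] 0.0207
```

View pics/s18.png

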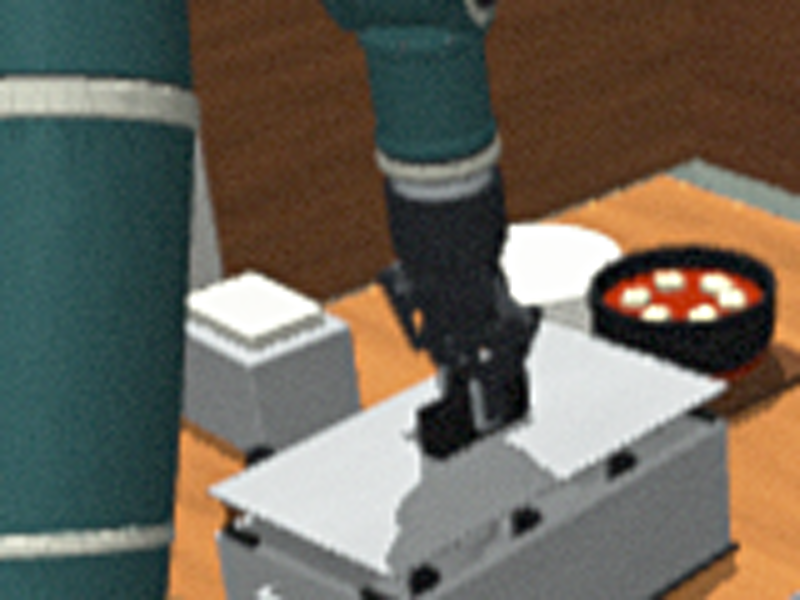

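View pics/t18.png

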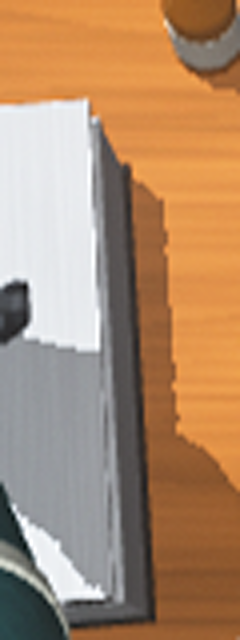

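```bash
python3 - <<'E'
from pose import *
t=lambda u,v:np.array([160+u/4,100+v/4]);s17=lambda u,v:np.array([110+u/5,60+v/5])
lt=[("top","+x-y",t(88,101)),("top","-x-y",t(108,602))]
ls=[("side","-x+y",s17(209,492)),("side","-x-y",s17(387,577)),("side","+x-y",s17(727,383))]
x0=[.489,.342,.13,.1,0,0]
fit(lt+ls,x0,100);fit(lt+ls,x0,2000)
E
```

```text
xyz [0.4925 0.3445 0.1322] rpy deg [-0.1  -0.15  5.01]
[[0.58, -0.19], [0.21, -0.93], [-1.13, -0.17], [-0.16, 0.18], [-0.52, 0.29]]
xyz [0.4925 0.3446 0.1322] rpy deg [-0.   -0.    5.07]
[[0.56, -0.12], [0.25, -0.97], [-1.15, -0.29], [-0.12, 0.12], [-0.54, 0.43]]
```

Emit:
play_rows(steps=[{"gripper": 0.0,"slide": [-0.005,-0.01,-0.05],"yaw": 0.003},{"gripper": 0.0,"slide": [-0.005,-0.01,-0.1],"yaw": 0.003},{"gripper": 0.0,"slide": [-0.005,-0.01,-0.14],"yaw": 0.003},{"gripper": 0.0,"slide": [-0.005,-0.01,-0.14],"yaw": 0.003}])

```text
t: 79.22
tool_pos: [0.4918, 0.3415, 0.1324]
tool_rot: [3.137, 0.043, -3.039]
contact_force: [-0.6, 0.4, -3.7]
gripper_width: 0.0209
```

Emit:
play_rows(steps=[{"gripper": 0.0,"slide": [0,0,-0.02],"yaw": 0},{"gripper": 0.0,"slide": [0,0,-0.04],"yaw": 0},{"gripper": 0.0,"slide": [0,0,-0.05],"yaw": 0},{"gripper": 0.0,"slide": [0,0,-0.05],"yaw": 0}])

```text
t: 79.55
tool_pos: [0.4919, 0.3416, 0.1279]
tool_rot: [3.137, 0.043, -3.039]
contact_force: [-1.9, -1.0, 3.0]
gripper_width: 0.0208
```

```bash
python3 - <<'E'
from h import *
wz(8)
crop("side","s19",110,60,270,180,5)
E
```

```text
F [-2.773 -1.419  4.755] sd [0.554 0.605 1.103]
79.95 [0.4919 0.3416 0.1279] [ 3.137  0.043 -3.039] [-3.03 -2.03  5.55] 0.021
```

View pics/s19.png

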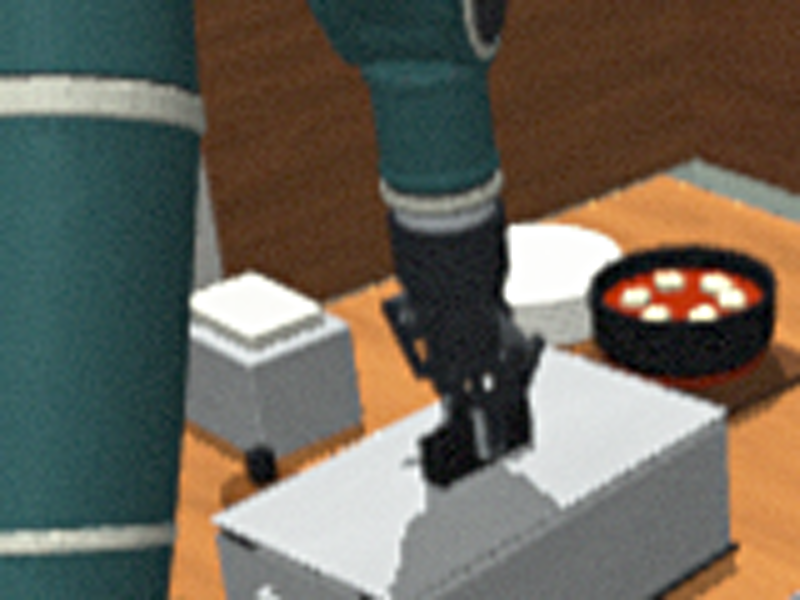

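The lid sits on the pads with its edges lined up with the rim, at the loose height. Now I'll press in small steps and watch the force.

Emit:
play_rows(steps=[{"gripper": 0.0,"slide": [0.0,0,-0.02],"yaw": 0},{"gripper": 0.0,"slide": [0,0,-0.04],"yaw": 0},{"gripper": 0.0,"slide": [0,0,-0.05],"yaw": 0},{"gripper": 0.0,"slide": [0,0,-0.05],"yaw": 0}])

```text
t: 80.33
tool_pos: [0.4921, 0.3416, 0.1235]
tool_rot: [3.136, 0.044, -3.04]
contact_force: [-2.8, -2.1, 6.7]
gripper_width: 0.0205
```

Emit:
play_rows(steps=[{"gripper": 0.0,"slide": [0.0,0,-0.02],"yaw": 0},{"gripper": 0.0,"slide": [0,0,-0.03],"yaw": 0},{"gripper": 0.0,"slide": [0,0,-0.03],"yaw": 0},{"gripper": 0.0,"slide": [0,0,-0.03],"yaw": 0}])

```text
t: 80.67
tool_pos: [0.4919, 0.3416, 0.1213]
tool_rot: [3.136, 0.043, -3.039]
contact_force: [-4.1, -2.5, 8.9]
gripper_width: 0.0209
```

Emit:
play_rows(steps=[{"gripper": 0.0,"slide": [0.0,0,-0.02],"yaw": 0},{"gripper": 0.0,"slide": [0,0,-0.03],"yaw": 0},{"gripper": 0.0,"slide": [0,0,-0.03],"yaw": 0}])

```text
t: 80.92
tool_pos: [0.4918, 0.3417, 0.1207]
tool_rot: [3.136, 0.043, -3.039]
contact_force: [-8.7, -5.1, 19.8]
gripper_width: 0.0208
```

Emit:
play_rows(steps=[{"gripper": 0.0,"slide": [0.0,0,-0.02],"yaw": 0},{"gripper": 0.0,"slide": [0,0,-0.02],"yaw": 0},{"gripper": 0.0,"slide": [0,0,-0.02],"yaw": 0}])

```text
t: 81.17
tool_pos: [0.4918, 0.3417, 0.1207]
tool_rot: [3.136, 0.043, -3.039]
contact_force: [-8.1, -4.6, 17.0]
gripper_width: 0.0205
```

```bash
python3 - <<'E'
from h import *
wz(6)
crop("side","s20",110,60,270,180,5)
E
```

```text
F [-7.732 -3.615 16.667] sd [0.37  0.692 0.633]
81.47 [0.4918 0.3417 0.1207] [ 3.136  0.043 -3.039] [-7.1  -3.49 17.15] 0.0209
```

View pics/s20.png

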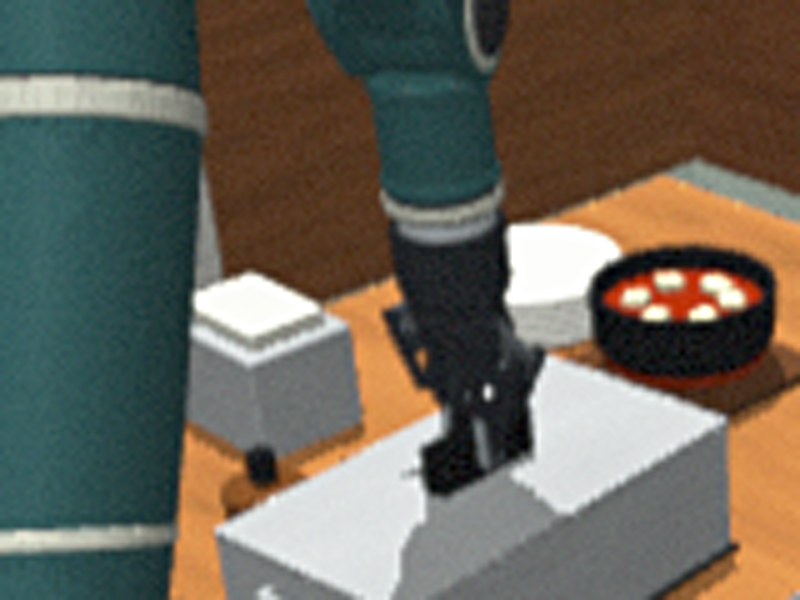

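The stop is stiff at exactly the home height. One firmer push, then release.

Emit:
play_rows(steps=[{"gripper": 0.0,"slide": [0.02,0.01,-0.02],"yaw": 0},{"gripper": 0.0,"slide": [0.02,0.01,-0.04],"yaw": 0},{"gripper": 0.0,"slide": [0.02,0.01,-0.05],"yaw": 0}])

```text
t: 81.77
tool_pos: [0.4923, 0.342, 0.1205]
tool_rot: [3.136, 0.04, -3.038]
contact_force: [-22.1, -13.9, 50.3]
gripper_width: 0.0214
```

Emit:
play_rows(steps=[{"gripper": 0.0,"slide": [0.0,0,0.005],"yaw": 0},{"gripper": 0.6,"slide": [0,0,0.005],"yaw": 0},{"gripper": 0.6,"slide": [0,0,0.005],"yaw": 0},{"gripper": 0.6,"slide": [0,0,0.005],"yaw": 0}])

```text
t: 82.1
tool_pos: [0.4925, 0.3421, 0.1205]
tool_rot: [3.136, 0.04, -3.039]
contact_force: [-0.2, 0.2, 0.7]
gripper_width: 0.0513
```

Emit:
play_rows(steps=[{"gripper": 0.6,"slide": [0.0,0,0.3],"yaw": 0},{"gripper": 0.6,"slide": [0,0,0.7],"yaw": 0},{"gripper": 0.6,"slide": [0,0,1],"yaw": 0},{"gripper": 0.6,"slide": [0,0,1],"yaw": 0}])

```text
t: 82.43
tool_pos: [0.496, 0.3444, 0.2265]
tool_rot: [3.13, 0.049, -3.039]
contact_force: [1.4, 0.9, 0.9]
gripper_width: 0.0514
```

Emit:
play_rows(steps=[{"gripper": 0.6,"slide": [-0.1,-0.4,0.3],"yaw": 0},{"gripper": 0.6,"slide": [-0.2,-0.8,0.3],"yaw": 0},{"gripper": 0.6,"slide": [-0.2,-1,0.3],"yaw": 0}])

```text
t: 82.68
tool_pos: [0.4759, 0.2425, 0.2572]
tool_rot: [3.13, 0.051, -3.039]
contact_force: [0.9, -1.0, 0.3]
gripper_width: 0.0513
```

Emit:
play_rows(steps=[{"gripper": 0.6,"slide": [0,-0.4,0],"yaw": 0},{"gripper": 0.6,"slide": [0,-0.8,0],"yaw": 0},{"gripper": 0.6,"slide": [0,-1,0],"yaw": 0}])

```text
t: 82.93
tool_pos: [0.4759, 0.1374, 0.2566]
tool_rot: [3.131, 0.05, -3.044]
contact_force: [-0.7, -0.5, -0.4]
gripper_width: 0.0514
```

Emit:
play_rows(steps=[{"gripper": 0.6,"slide": [0,-0.4,0],"yaw": 0},{"gripper": 0.6,"slide": [0,-0.8,0],"yaw": 0},{"gripper": 0.6,"slide": [0,-1,0],"yaw": 0}])

```text
t: 83.18
tool_pos: [0.4756, 0.0326, 0.2561]
tool_rot: [3.133, 0.05, -3.049]
contact_force: [0.4, -0.0, 0.2]
gripper_width: 0.0515
```

```bash
python3 - <<'E'
from h import *
a=crop("side","s21",110,60,270,180,5);st()
crop("side","s21b",100,60,420,290,2.4,a)
b=crop("top","t21",100,110,220,270,4)
crop("top","t21b",100,80,460,290,2.2,b)
E
```

```text
83.23 [0.4757 0.0296 0.2562] [ 3.134  0.05  -3.053] [ 0.02 -4.52 -0.82] 0.0512
```

View pics/s21.png

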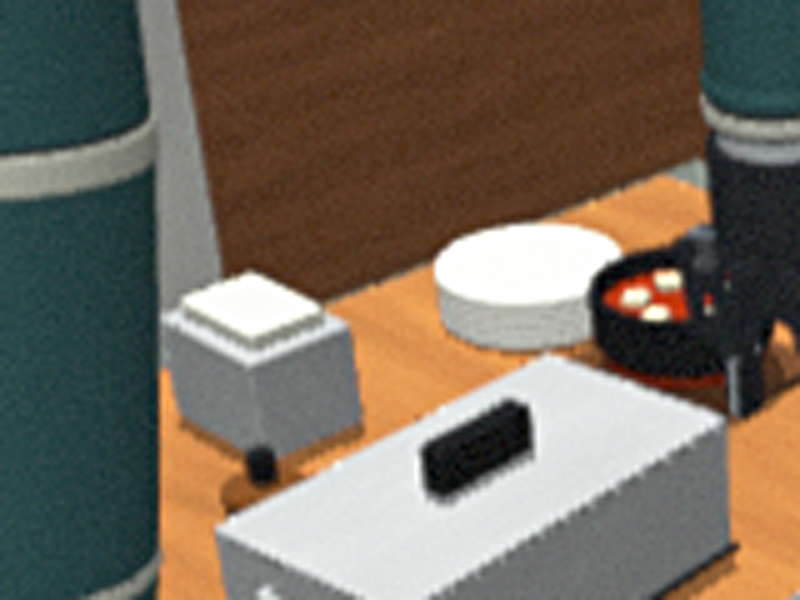

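View pics/t21.png

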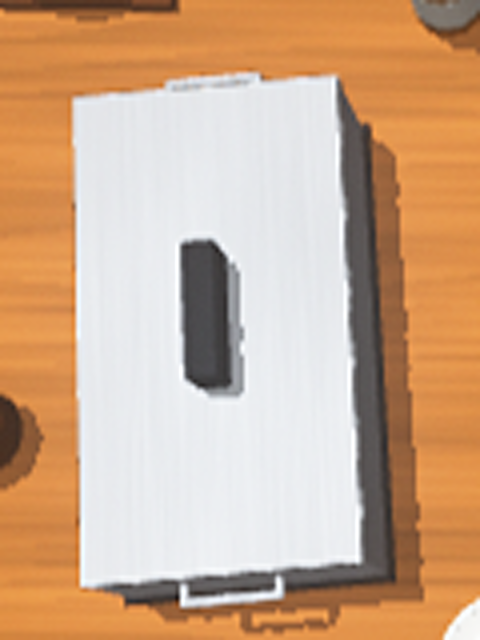

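View pics/s21b.png

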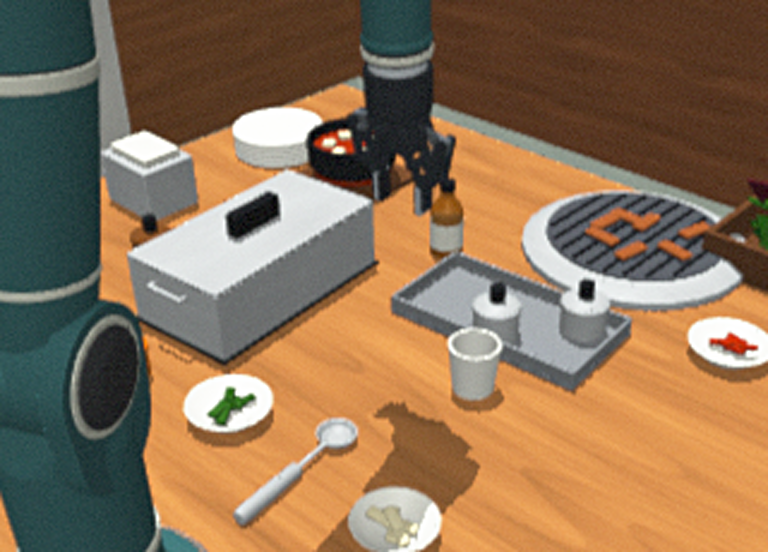

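View pics/t21b.png

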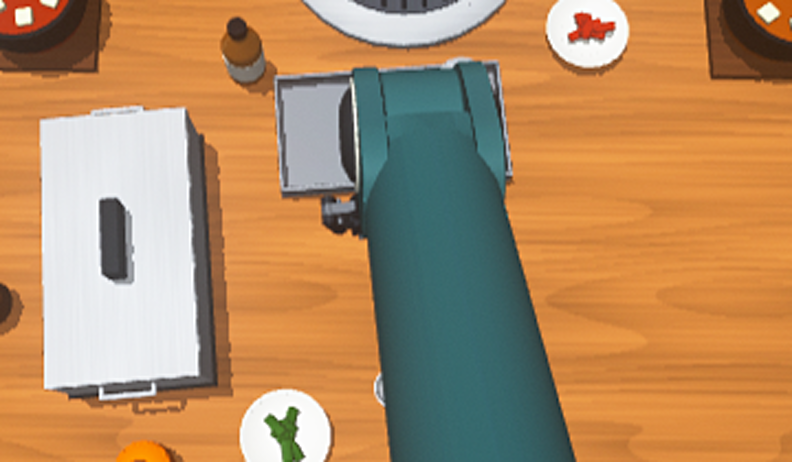

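```bash
python3 - <<'E'
from pose import *
t=lambda u,v:np.array([100+u/4,110+v/4]);s=lambda u,v:np.array([110+u/5,60+v/5])
o=[("top","+x+y",t(74,98)),("top","+x-y",t(338,75)),("top","-x-y",t(362,564)),("top","-x+y",t(82,587)),("side","-x+y",s(217,530)),("side","+x-y",s(727,417)),("side","+x+y",s(549,353))]
fit(o,[.491,.341,.109,.1,0,0],1)
st()
E
```

```text
xyz [0.4916 0.3419 0.1055] rpy deg [-0.36 -0.51  5.58]
[[0.4, -0.29], [0.12, 0.07], [0.17, -0.46], [0.03, -0.28], [-0.99, 0.23], [-0.21, -0.05], [-0.43, -0.02]]
83.28 [0.476  0.0329 0.2562] [ 3.133  0.05  -3.052] [ 0.48  0.07 -0.3 ] 0.0511
```

```bash
python3 -c "
from station import *
print(finish_job())"
```

```text
the job is handed in; nothing more can be done
None
```

I lifted and weighed all six pots, sorted them, put the lid on the pan and pressed it home, then handed the job in at about 83 s.

- **Pan (heavy):** about 358, 295, 304 and 262 g.
- **Tray (light):** about 195 and 197 g.
- **Borderline pot:** the 262 g pot was very close to the limit. Its long force average (about 262 ± 4 g) and a joint-torque fit (262 ± 1.5 g) both put it just above 260 g, so I put it in the pan. This is the one sorting choice I am least sure of; a rougher torque estimate made along the way came out at 248–255 g.
- **Lid:** it came to a hard stop at the fully home height, with no black pads showing at the edges I could see. The last push peaked at about 50 N through the fingers, more than planned but under the 120 N wrist limit.
- **Last checks:** a camera fit puts the lid plate's top about 1 mm below the expected home height. It shows a tilt of about 0.5°, which I take to be measurement noise. The two tray pots, the cup and the bottle stand upright in place, and the robot touches nothing. The pots in the pan were last seen upright just before the lid went on.

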